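# Turn the bamboo panels over and rack the scraper

### The arm

A 6-joint arm with a two-finger parallel gripper is mounted at the origin on the work surface. World frame = base frame: x ahead of the robot, y to its left, z up, the work surface at z = 0. Lengths are in m, angles in rad, forces in N, time in s.
With the tool pointing down it reaches from about 0.325 to 0.925 m from the base axis. Payload 3.1 kg.
Tool frame: the origin (TCP) lies on the mounting face of the last link; the fingertips stand 173 mm ahead of it and the grasp point (between the pads) lies arm.tcp_to_grasp ahead of it (arm.tcp_to_grasp is the distance from the TCP to the grasp point, in m); z points along the fingers, y is the direction in which the jaws open and shut (so a half turn about z gives the same grasp; the last joint's range is limited). The gripper opens to 85 mm and grips with 20 to 120 N. Pads are 22 mm wide; open, the fingers measure 114 mm over their backs; the gripper's body (76 mm by 85 mm) begins 54 mm behind the grasp point. The pads swing forward as they close: fully open they stand 13 mm farther back than shut.
Start: joints at [-1.335, 0.217, 1.613, -0, 1.311, -0.112], TCP at [0.213, -0.588, 0.405] pointing down, gripper open.
Joint ranges: [-2.75, 2.75], [-0.78, 2.1], [0.31, 2.55], [-1.13, 4.27], [0.13, 2.63], [-2.58, 2.58]. Speed limits (rad/s): [2.79, 2.79, 3.14, 3.14, 3.14, 3.14].

### API

Orientations are given as a unit quaternion [w, x, y, z].
In Python, from cell import arm gives the robot as it stands.
- The arm moves only by the tool drive_tool, never from a script. Its argument "rows" is one flat list of numbers, 5 for each row, row after row: the gripper's target within -1 to 1 (fully open at 1, half-way at 0, shut at -1), then the shift along the tool's x, y, z in m, then the turn about the tool's z in rad. A call has 1 to 8 rows; each row shifts and turns the commanded pose from where the row before left it, along the tool's axes as they then stand; what a row does not reach is not made up. A row lasts 1/10 s, in which the tool goes at most 50 mm and 8.59 degrees, less where a joint would pass 70% of its speed; a pose out of reach is approached as far as the arm can. A call is refused whole if a number of a shift passes 0.05 or a number of a turn 0.15, either way. A call with a gripper value outside its range is refused whole. The fingers move at their own pace and stop on an object; "grip_force" is the grip in N (left out, the last holds). Time passes only in rows, so rows that do not move let the fingers close. It gives the time, the measured TCP pose, the force and the opening at its end, in the units of the state.
- arm.get_state(): the state, without advancing time (a new reading comes with each control period).
- arm.get_image(name): name is "scene" or "top" or "wrist"; returns a dict with "frame" (384x512x3 uint8, red, green, blue), "fx", "fy", "cx", "cy" (pixels), "cam_to_world" (4x4, takes a point from camera to world coordinates). Camera axes: x right, y down, z forward; pixel columns grow to the right and rows downward; lengths in m; the calibration is good to about 2 mm. A picture is of the moment at which its call begins. There is no depth.
- arm.finish_job(): hands the job in, once; it reports no verdict.
The state is a dict: "time_s": time; "q": joint angles; "dq": joint speeds; "joint_efforts": joint torques, N m; "tcp_pos": TCP position; "tool_rot": TCP orientation; "force": force on the tool from outside, world axes, zero at the start; "torque": the same for the moment, N m; "opening": finger opening in m.
Only numpy, scipy, OpenCV 4.12 (cv2) and the standard library are available. Lean on these libraries where they do the work, as an engineer would, in place of code of your own. Each camera call takes 0.05 s, during which the arm holds its last target. There are 200 camera calls.

### The job

Put the scraper away, blade first and fully home in the slot of the wooden block, and turn every panel on the low bench board over so that its woven side faces up, ready for finishing. The panels are too wide to grip flat, so slide each one partly off the board's edge to get hold of it; leave them all lying flat on the board side by side, not hanging over its edge or on one another. Do not let a panel fall off the board, and leave the other things on the table where they are.

Things in the scene. Friction and masses are not known exactly. Their poses are not given: they have to be found in the camera images.
- board_top (a point): Centre of the top of the low bench board: fixed wooden slab 220 mm (x) x 350 mm (y) x 22 mm, top 80 mm above the table, on two legs 150 mm long (x), 30 wide, at y = +-130 mm, open underneath between and in front of them. x points to the robot's left (within 0.1 rad), y towards the robot's base, z up; its long edge on the robot's right, x = -110 mm, is free to slide panels over.
- block: Fixed slotted wooden block, 90 mm (x, depth) x 110 mm (y) x 64 mm high. Origin: centre of its underside; z up. A level slot opens in its near face (x = -45 mm): 74 mm wide (y), 12 mm high (36 to 48 mm above the table), running 78 mm along +x to a closed end at x = +33 mm. A 38 mm wide gap in its roof lets one see in from above; lips 18 mm wide overhang the slot on both sides.
- slot_mouth (a point): Middle of the slot's mouth on the block's near face; axes as the block's: the scraper goes in along +x.
- scraper_grip (a point): Point on the scraper's handle, half-way up, 35 mm from the blade. Loose flat scraper, 0.12 kg, mostly blade: wooden handle 95 mm long, 24 wide, 18 high; steel blade 85 mm long, 60 wide, 4 thick, its underside flush with the handle's. x points along the handle to the blade, z up. At the start it lies blade on a panel, handle pointing to the robot's right, over the board's edge.
- scraper_tip (a point): Middle of the blade's front edge (85 mm from the handle, half-way through the blade's thickness, 7 mm below the grip point); axes as the scraper's. Fully home, the tip touches the slot's end and 7 mm of blade stay outside.
- panel1_c (a point): Centre of panel 1: a loose stiff panel, 120 mm (x) x 92 mm (y) x 5 mm thick, about 70 g. One face is plain ply (its +z side), the other a chequered bamboo weave (its -z side). At the start it lies flat on the board, plain face up (z up), x to the robot's left within 0.2 rad. Always there, with the scraper on it.
- panel2_c (a point): Centre of panel 2: a loose stiff panel, 120 mm (x) x 92 mm (y) x 5 mm thick, about 70 g. One face is plain ply (its +z side), the other a chequered bamboo weave (its -z side). At the start it lies flat on the board, plain face up (z up), x to the robot's left within 0.2 rad. May be absent (None).
- panel3_c (a point): Centre of panel 3: a loose stiff panel, 120 mm (x) x 92 mm (y) x 5 mm thick, about 70 g. One face is plain ply (its +z side), the other a chequered bamboo weave (its -z side). At the start it lies flat on the board, plain face up (z up), x to the robot's left within 0.2 rad. May be absent (None).
- hoop: Bystander: loose bamboo hoop lying flat, 130 mm across, 22 mm high. Leave where it is. Origin: centre of its underside.
- mug: Bystander: loose white mug, 76 mm across, 90 mm high. Leave where it is. Origin: centre of its underside.
- glue: Bystander: loose white bottle, 60 mm across, 150 mm high. Leave where it is. Origin: centre of its underside.
- mallet: Bystander: loose hammer with a wooden handle, lying flat. Leave where it is. Origin: on its handle line.
- basket: Bystander: loose round wooden bowl, 120 mm across, 50 mm high. Leave where it is. Origin: centre of its underside.
Not all that is in view belongs to the job. Leave any green or yellow look-alike of the part that bears panel1_c alone.

How it is judged:
At the end, for the whole second after the job is handed in: Every panel present lies still, woven side up and flat on the board (not on another), its centre within 56 mm (board x) and 135 mm (board y) of the board's middle; the scraper lies still, right side up, in the block's slot, its tip within 12 mm of the closed end (angle between each of panel1_c, panel2_c, panel3_c's own z axis and vertical above 3 rad and x of panel1_c in the frame of board_top between -0.056 and 0.056 m and y of panel1_c in the frame of board_top between -0.135 and 0.135 m and z of panel1_c in the frame of board_top between -0.002 and 0.0065 m and linear speed of each of panel1, panel2, panel3, scraper below 0.02 m/s and x of panel2_c in the frame of board_top between -0.056 and 0.056 m and y of panel2_c in the frame of board_top between -0.135 and 0.135 m and z of panel2_c in the frame of board_top between -0.002 and 0.0065 m and x of panel3_c in the frame of board_top between -0.056 and 0.056 m and y of panel3_c in the frame of board_top between -0.135 and 0.135 m and z of panel3_c in the frame of board_top between -0.002 and 0.0065 m and x of scraper_tip in the frame of block between 0.021 and 0.04 m and y of scraper_tip in the frame of block between -0.012 and 0.012 m and z of scraper_tip in the frame of block between 0.033 and 0.05 m and angle between the x axis of scraper_grip and the x axis of block, either way round below 0.25 rad and angle between scraper_grip's own z axis and vertical below 0.3 rad); the robot touches nothing.
It fails at once if a panel drops off the board (its middle sinks more than 25 mm below the board's top) (z of any of panel1_c, panel2_c, panel3_c in the frame of board_top below -0.025 m).
It fails at once if a bystander is shoved more than 40 mm (distance of any of hoop, mug, glue, mallet, basket from where it was at the start of the episode above 0.04 m).
Of panel2, panel3 only 1 to 2 are there at a start; the rules pass over those that are not, and their reading is None.
At some moment in a run one of scraper may be knocked a few centimetres aside while the robot is not near it.
It also fails if it takes over 210 s, if anything falls off the work surface, if the arm or the gripper's body presses on something with over 40 N, if the wrist force passes 120 N, or if a joint passes its speed limit or range.

## Working session

There is one attempt and no reset: what is moved stays moved. The work goes in short steps, Python scripts to look and compute and a tool call to move; the robot and the scene stay as the last step left them, time stands still between calls to the robot, and variables do not carry over. Pictures are saved under pics/ and viewed, about 12 in all and at most 16, crops included, and the job is handed in when it is done.

Besides the shell and the picture viewer there is one more tool, called after "Call:" in YAML: its name, and indented under it one key for each argument. drive_tool: Moves the arm, as the interface text tells. Its arguments: {"type":"object","properties":{"rows":{"type":"array","items":{"type":"number"}},"grip_force":{"type":"number"}},"required":["rows"]}

```bash
ls; mkdir -p pics
python3 - <<'E'
from cell import arm
import cv2,numpy as np
s=arm.get_state();print(s, arm.tcp_to_grasp)
for n in("scene","top"):
    r=arm.get_image(n);cv2.imwrite(f"pics/{n}0.png",r["frame"][:,:,::-1]);print(n,r["fx"],r["fy"],r["cx"],r["cy"],np.round(r["cam_to_world"],4).tolist())
E
```

```text
pics
{'time_s': 0.0, 'q': array([-1.33516551e+00,  2.17733712e-01,  1.61492890e+00,  4.42360779e-05,
        1.31128986e+00, -1.12216878e-01]), 'dq': array([-9.25160740e-04, -4.40085334e-04,  9.60268938e-04,  1.33362746e-03,
        9.10237621e-04,  5.36651022e-05]), 'joint_efforts': array([ 2.24010095e-03, -3.96841478e+01, -3.03852439e+01, -1.06206440e-05,
        9.88025655e-03, -1.74131191e-05]), 'tcp_pos': array([ 0.21296875, -0.5871684 ,  0.4033832 ]), 'tool_rot': array([-1.17897911e-03,  9.84913636e-01,  1.73042586e-01, -5.14322137e-05]), 'force': array([-0.23078295,  0.14825772,  0.50887488]), 'torque': array([-0.0313538 , -0.01941356, -0.01164655]), 'opening': 0.08556893636166298} 0.1547
scene 458.06639884339563 458.06639884339563 261.17067647184484 189.90468261614237 [[-0.5631, 0.4187, -0.7125, 1.4485], [0.8261, 0.3094, -0.4711, 0.5923], [0.0232, -0.8538, -0.5201, 0.78], [0.0, 0.0, 0.0, 1.0]]
top 482.0741602807583 482.0741602807583 259.70007950136 188.81560559412728 [[0.0041, -0.9949, 0.1003, 0.3401], [-0.9999, -0.0027, 0.0138, -0.0351], [-0.0135, -0.1004, -0.9949, 1.6775], [0.0, 0.0, 0.0, 1.0]]
```

View pics/scene0.png

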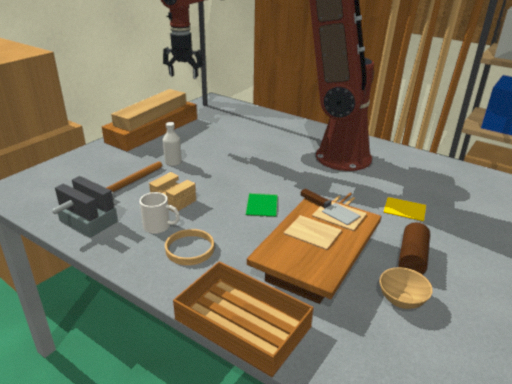

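View pics/top0.png

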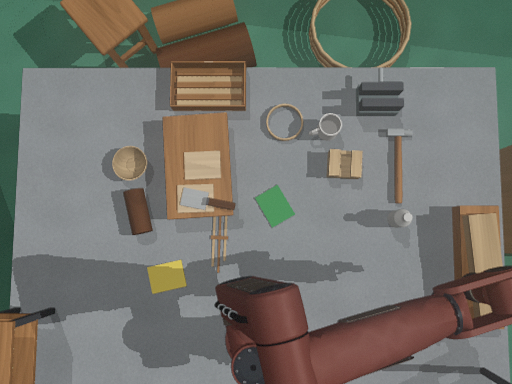

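```bash
cat > h.py <<'E'
from cell import arm
import cv2,numpy as np
from scipy.spatial.transform import Rotation as R
def ray(r,u,v):
    d=np.array([(u-r["cx"])/r["fx"],(v-r["cy"])/r["fy"],1.]);M=np.array(r["cam_to_world"]);return M[:3,3],M[:3,:3]@d
def pl(r,u,v,z):
    o,d=ray(r,u,v);return (o+d*(z-o[2])/d[2])[:3]
def px(r,p):
    M=np.array(r["cam_to_world"]);c=M[:3,:3].T@(np.array(p)-M[:3,3]);return r["fx"]*c[0]/c[2]+r["cx"],r["fy"]*c[1]/c[2]+r["cy"]
def st():
    s=arm.get_state();q=s["tool_rot"];Rm=R.from_quat([q[1],q[2],q[3],q[0]]).as_matrix()
    print("t %.1f"%s["time_s"],"tcp",s["tcp_pos"].round(4),"grasp",(s["tcp_pos"]+arm.tcp_to_grasp*Rm[:,2]).round(4),"tx",Rm[:,0].round(3),"ty",Rm[:,1].round(3),"tz",Rm[:,2].round(3),"q",s["q"].round(3),"F",s["force"].round(1),"op",round(s["opening"],4))
    return s,Rm
E
python3 - <<'E'
from h import *
r=arm.get_image("top")
f=r["frame"]
for u,v,z in [(165,115,.08),(226,113,.08),(233,216,.08),(168,219,.08),(202,165,.085),(196,198,.085),(235,206,.1),(345,163,.064)]: print(u,v,pl(r,u,v,z).round(3))
a=cv2.resize(f[100:285,120:260],None,fx=4,fy=4,interpolation=2)[:600]
b=cv2.resize(f[140:190,315:375],None,fx=4,fy=4,interpolation=2)
c=np.zeros((600,800,3),np.uint8);c[:,:560]=a[:, :560];c[:200,560:800]=b
s=arm.get_image("scene")["frame"]
cv2.imwrite("pics/c1.png",c[:,:,::-1])
d=cv2.resize(s[160:310,230:430],None,fx=4,fy=4,interpolation=2);cv2.imwrite("pics/c2.png",d[:,:,::-1])
E
```

```text
165 115 [0.752 0.309 0.08 ]
226 113 [0.759 0.102 0.08 ]
233 216 [0.41  0.075 0.08 ]
168 219 [0.4   0.291 0.08 ]
202 165 [0.58  0.18  0.085]
196 198 [0.469 0.198 0.085]
235 206 [0.442 0.068 0.1  ]
345 163 [ 0.591 -0.3    0.064]
```

View pics/c1.png

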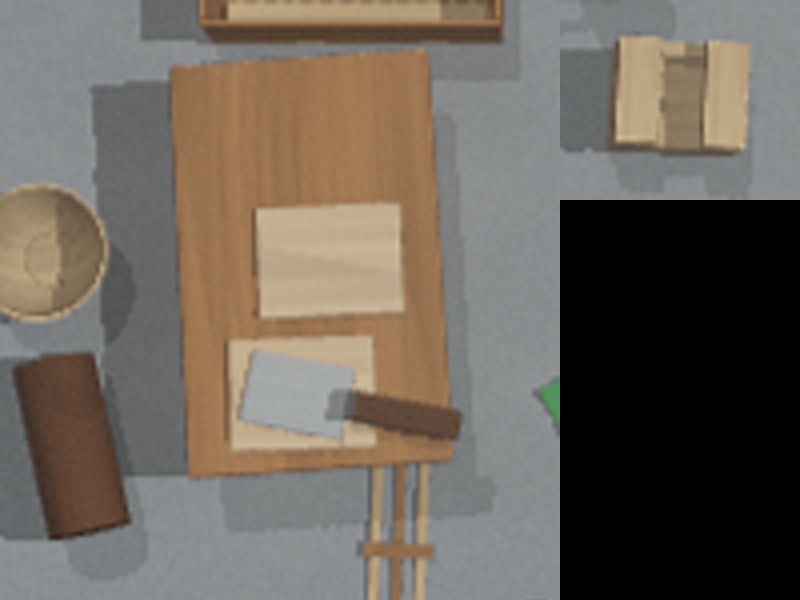

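Call:
drive_tool:
  rows: [1, 0, 0, -0.03, 0]

```text
time_s: 0.3
tcp_pos: [0.2126, -0.586, 0.4287]
tool_rot: [-0.006, 0.985, 0.173, -0.0]
force: [0.3, -0.4, -1.1]
opening: 0.0854
```

Call:
drive_tool:
  rows: [1, 0, 0, -0.05, 0, 1, 0, 0, -0.05, 0, 1, 0, 0, -0.05, 0, 1, 0, 0, -0.05, 0, 1, 0, 0, -0.05, 0, 1, 0, 0, -0.05, 0, 1, 0, 0, -0.05, 0, 1, 0, 0, -0.05, 0]

```text
time_s: 1.1
tcp_pos: [0.2129, -0.587, 0.8367]
tool_rot: [0.0, 0.985, 0.173, 0.0]
force: [0.6, -0.3, 1.3]
opening: 0.0854
```

```bash
python3 -c "
from h import *;st()"
```

```text
t 1.1 tcp [ 0.2129 -0.587   0.8367] grasp [ 0.2129 -0.587   0.682 ] tx [ 0.94   0.341 -0.   ] ty [ 0.341 -0.94   0.   ] tz [ 0. -0. -1.] q [-1.335  0.244  0.79  -0.     2.107 -0.112] F [ 0.6 -0.3  1.3] op 0.0854
```

View pics/c2.png

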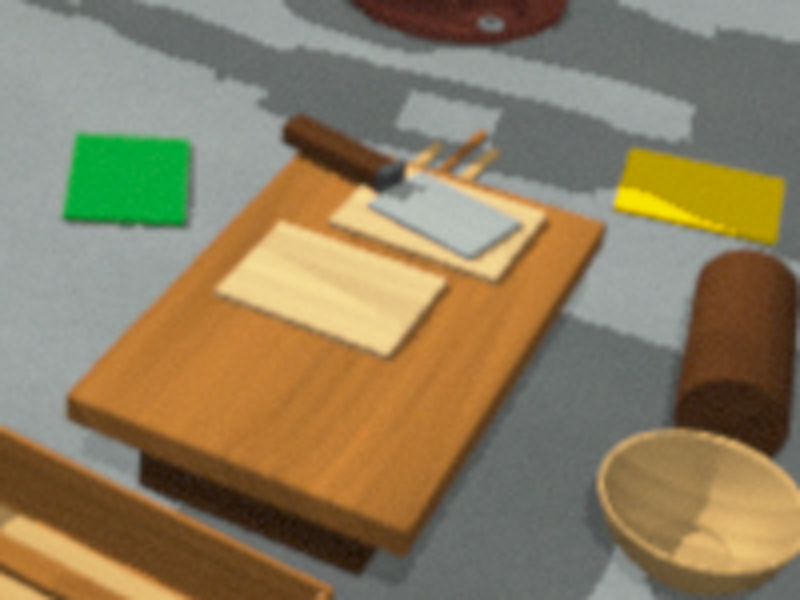

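Call:
drive_tool:
  rows: [1, 0, 0, -0.05, 0, 1, 0, 0, -0.05, 0, 1, 0, 0, -0.05, 0, 1, 0, 0, -0.05, 0, 1, 0, 0, -0.05, 0, 1, 0, 0, -0.05, 0]

```text
time_s: 1.7
tcp_pos: [0.1811, -0.5, 1.0113]
tool_rot: [0.033, 0.984, 0.173, 0.006]
force: [-0.2, 0.1, -0.1]
opening: 0.0859
```

```bash
python3 -c "
from h import *;st()"
```

```text
t 1.7 tcp [ 0.1811 -0.5     1.0113] grasp [ 0.1846 -0.5096  0.857 ] tx [0.94  0.341 0.   ] ty [ 0.34  -0.938  0.066] tz [ 0.023 -0.062 -0.998] q [-1.357  0.317  0.309  0.014  2.45  -0.123] F [-0.2  0.1 -0.1] op 0.0859
```

Call:
drive_tool:
  rows: [1, 0, 0, -0.05, 0, 1, 0, 0, -0.05, 0, 1, 0, 0, -0.05, 0, 1, 0, 0, -0.05, 0, 1, 0, 0, -0.05, 0, 1, 0, 0, -0.05, 0]

```text
time_s: 2.3
tcp_pos: [0.1299, -0.3581, 1.0945]
tool_rot: [0.083, 0.981, 0.172, 0.015]
force: [-0.3, 0.4, 1.3]
opening: 0.0853
```

```bash
python3 -c "
from h import *;st()"
```

```text
t 2.3 tcp [ 0.1299 -0.3581  1.0945] grasp [ 0.1387 -0.3825  0.942 ] tx [ 0.94   0.341 -0.   ] ty [ 0.336 -0.927  0.168] tz [ 0.057 -0.158 -0.986] q [-1.419  0.131  0.309  0.057  2.536 -0.146] F [-0.3  0.4  1.3] op 0.0853
```

Call:
drive_tool:
  rows: [1, 0, 0, 0.05, 0, 1, 0, 0, 0.05, 0, 1, 0, 0, 0.05, 0]

```text
time_s: 2.6
tcp_pos: [0.1378, -0.3799, 0.9632]
tool_rot: [0.085, 0.981, 0.172, 0.015]
force: [-0.1, -1.0, 0.6]
opening: 0.0857
```

```bash
python3 -c "
from h import *;st()"
```

```text
t 2.6 tcp [ 0.1378 -0.3799  0.9632] grasp [ 0.1468 -0.405   0.8108] tx [ 0.94   0.341 -0.   ] ty [ 0.336 -0.926  0.172] tz [ 0.058 -0.162 -0.985] q [-1.407 -0.143  0.935  0.038  2.179 -0.16 ] F [-0.1 -1.   0.6] op 0.0857
```

Call:
drive_tool:
  rows: [1, 0, -0.05, 0, 0, 1, 0, -0.05, 0, 0, 1, 0, -0.05, 0, 0]

```text
time_s: 2.9
tcp_pos: [0.0875, -0.2412, 0.9369]
tool_rot: [0.081, 0.982, 0.173, 0.015]
force: [-0.8, 0.9, 1.0]
opening: 0.0853
```

```bash
python3 -c "
from h import *;st()"
```

```text
t 2.9 tcp [ 0.0875 -0.2412  0.9369] grasp [ 0.0963 -0.265   0.7843] tx [0.94  0.342 0.001] ty [ 0.337 -0.927  0.164] tz [ 0.057 -0.154 -0.986] q [-1.526 -0.461  1.214  0.064  2.23  -0.261] F [-0.8  0.9  1. ] op 0.0853
```

Call:
drive_tool:
  rows: [1, 0, -0.04, 0, 0, 1, 0, -0.04, 0, 0, 1, 0, -0.04, 0, 0]

```text
time_s: 3.2
tcp_pos: [0.0482, -0.1286, 0.918]
tool_rot: [0.083, 0.981, 0.175, 0.014]
force: [-2.6, -0.1, 0.4]
opening: 0.0857
```

```bash
python3 -c "
from h import *;st()"
```

```text
t 3.2 tcp [ 0.0482 -0.1286  0.918 ] grasp [ 0.057  -0.153   0.7655] tx [ 0.939  0.345 -0.001] ty [ 0.34  -0.925  0.168] tz [ 0.057 -0.158 -0.986] q [-1.862 -0.706  1.355  0.141  2.351 -0.537] F [-2.6 -0.1  0.4] op 0.0857
```

Call:
drive_tool:
  rows: [1, 0, -0.03, -0.01, 0, 1, 0, -0.03, -0.01, 0]

```text
time_s: 3.4
tcp_pos: [0.0341, -0.0976, 0.9267]
tool_rot: [0.081, 0.982, 0.173, 0.013]
force: [0.1, -0.6, 0.8]
opening: 0.0854
```

```bash
python3 -c "
from h import *;st()"
```

```text
t 3.4 tcp [ 0.0341 -0.0976  0.9267] grasp [ 0.0424 -0.1215  0.7741] tx [ 0.94   0.341 -0.003] ty [ 0.337 -0.927  0.164] tz [ 0.054 -0.155 -0.987] q [-2.258 -0.763  1.342  0.224  2.464 -0.854] F [ 0.1 -0.6  0.8] op 0.0854
```

Call:
drive_tool:
  rows: [1, 0.047, 0.017, 0, 0, 1, 0.047, 0.017, 0, 0, 1, 0.047, 0.017, 0, 0, 1, 0.02, -0.04, 0, 0, 1, 0.017, -0.046, 0, 0, 1, 0.017, -0.046, 0, 0, 1, 0.017, -0.046, 0, 0, 1, -0.005, -0.05, 0, 0]

```text
time_s: 4.2
tcp_pos: [0.0867, -0.0008, 0.9188]
tool_rot: [0.062, 0.984, 0.17, 0.013]
force: [0.0, 0.5, 0.3]
opening: 0.0853
```

```bash
python3 -c "
from h import *;st()"
```

```text
t 4.2 tcp [ 8.670e-02 -8.000e-04  9.188e-01] grasp [ 0.0938 -0.0189  0.7653] tx [0.942 0.335 0.004] ty [ 0.332 -0.935  0.126] tz [ 0.046 -0.117 -0.992] q [-0.845 -0.775  1.364 -0.067  2.434  0.331] F [0.  0.5 0.3] op 0.0853
```

Call:
drive_tool:
  rows: [1, 0.02, -0.04, 0, 0, 1, 0.01, -0.045, 0, 0, 1, 0.0, -0.045, 0, 0, 1, -0.015, -0.047, 0, 0, 1, -0.015, -0.047, 0, 0, 1, -0.02, -0.045, 0, 0, 1, -0.02, -0.045, 0, 0, 1, -0.015, -0.047, 0, 0]

```text
time_s: 5.0
tcp_pos: [0.0407, 0.113, 0.9055]
tool_rot: [0.046, 0.984, 0.17, 0.011]
force: [1.6, 0.5, -0.1]
opening: 0.0855
```

```bash
python3 -c "
from h import *;st()"
```

```text
t 5.0 tcp [0.0407 0.113  0.9055] grasp [0.0465 0.0997 0.7515] tx [0.942 0.336 0.007] ty [ 0.334 -0.938  0.094] tz [ 0.038 -0.086 -0.996] q [ 0.719 -0.697  1.382 -0.147  2.48   1.833] F [ 1.6  0.5 -0.1] op 0.0855
```

Call:
drive_tool:
  rows: [1, -0.02, -0.045, 0, -0.15, 1, -0.02, -0.045, 0, -0.15, 1, 0, -0.05, 0, -0.15, 1, 0.01, -0.048, 0, -0.15, 1, 0.015, -0.046, 0, -0.15, 1, 0.025, -0.043, 0, -0.15, 1, 0.03, -0.04, 0, -0.15, 1, 0.036, -0.035, 0, -0.15]

```text
time_s: 5.8
tcp_pos: [-0.1181, 0.4147, 0.8743]
tool_rot: [0.044, 0.765, 0.643, -0.014]
force: [1.3, -0.4, 0.5]
opening: 0.0856
```

```bash
python3 -c "
from h import *;st()"
```

```text
t 5.8 tcp [-0.1181  0.4147  0.8743] grasp [-0.1126  0.4017  0.7203] tx [ 0.174  0.982 -0.077] ty [ 0.984 -0.17   0.049] tz [ 0.035 -0.084 -0.996] q [ 1.693 -0.132  1.111 -0.032  2.25   1.847] F [ 1.3 -0.4  0.5] op 0.0856
```

Call:
drive_tool:
  rows: [1, 0.035, -0.016, 0.03, 0, 1, 0.035, -0.016, 0.03, 0, 1, 0.035, -0.016, 0.03, 0, 1, 0.035, -0.016, 0.03, 0, 1, 0.035, -0.016, 0.03, 0, 1, 0.035, -0.016, 0.03, 0, 1, 0.035, -0.016, 0.03, 0, 1, 0.035, -0.016, 0.03, 0]

```text
time_s: 6.6
tcp_pos: [-0.1834, 0.6917, 0.6059]
tool_rot: [0.044, 0.767, 0.64, -0.014]
force: [-0.6, 0.4, 0.6]
opening: 0.0857
```

Call:
drive_tool:
  rows: [1, 0.045, -0.02, 0, 0, 1, 0.045, -0.02, 0, 0, 1, 0.045, -0.02, 0, 0]

```text
time_s: 6.9
tcp_pos: [-0.2171, 0.8317, 0.5934]
tool_rot: [0.044, 0.767, 0.64, -0.014]
force: [-0.4, 0.8, 1.2]
opening: 0.0853
```

```bash
python3 -c "
from h import *;st()"
```

```text
t 6.9 tcp [-0.2171  0.8317  0.5934] grasp [-0.2117  0.8184  0.4394] tx [ 0.181  0.98  -0.079] ty [ 0.983 -0.178  0.05 ] tz [ 0.035 -0.086 -0.996] q [ 1.748  0.774  0.5   -0.021  1.959  1.921] F [-0.4  0.8  1.2] op 0.0853
```

Call:
drive_tool:
  rows: [1, 0.045, -0.02, 0, 0, 1, 0.045, -0.02, 0, 0, 1, 0.045, -0.02, 0, 0]

```text
time_s: 7.2
tcp_pos: [-0.2288, 0.8879, 0.5371]
tool_rot: [0.022, 0.768, 0.64, -0.004]
force: [-0.1, 0.2, 0.0]
opening: 0.0853
```

```bash
python3 -c "
from h import *;st()"
```

```text
t 7.2 tcp [-0.2288  0.8879  0.5371] grasp [-0.2254  0.882   0.3825] tx [ 0.18   0.983 -0.034] ty [ 0.983 -0.179  0.028] tz [ 0.022 -0.038 -0.999] q [ 1.749  0.949  0.317 -0.016  1.917  1.924] F [-0.1  0.2  0. ] op 0.0853
```

Call:
drive_tool:
  rows: [1, 0.045, -0.02, 0, 0]

```text
time_s: 7.3
tcp_pos: [-0.2304, 0.8966, 0.5289]
tool_rot: [0.005, 0.768, 0.641, 0.005]
force: [-0.4, -0.8, 0.7]
opening: 0.0852
```

```bash
python3 -c "
from h import *;st()"
```

```text
t 7.3 tcp [-0.2304  0.8966  0.5289] grasp [-0.2284  0.8963  0.3742] tx [0.179 0.984 0.001] ty [ 0.984 -0.179  0.013] tz [ 0.013 -0.002 -1.   ] q [ 1.748  0.961  0.311 -0.013  1.873  1.925] F [-0.4 -0.8  0.7] op 0.0852
```

```bash
cat > m1.py <<'E'
from h import *
r=arm.get_image("top");f=r["frame"];hsv=cv2.cvtColor(f,cv2.COLOR_RGB2HSV)
roi=np.zeros(f.shape[:2],np.uint8);roi[112:222,162:245]=255
def rect(m,z,nm):
    n,l,s,c=cv2.connectedComponentsWithStats(m&roi);i=1+np.argmax(s[1:,4]);ys,xs=np.where(l==i)
    P=np.array([pl(r,u,v,z)[:2] for u,v in zip(xs,ys)]);rc=cv2.minAreaRect((P*1000).astype(np.float32));print(nm,s[i],"c mm",np.round(rc[0],1),"size",np.round(rc[1],1),"ang",round(rc[2],1),"mean",(P.mean(0)*1000).round(1));return P
print(f[204,222],f[198,190],f[165,202],f[140,195])
H,S,V=[hsv[:,:,i].astype(int) for i in range(3)]
blade=((S<60)&(V>120)).astype(np.uint8)*255
blade[:, :166]=0;blade[:,232:]=0
handle=((V<105)&(S>90)).astype(np.uint8)*255
pan=((S>=40)&(S<130)&(V>150)).astype(np.uint8)*255
a=rect(blade,.089,"blade");b=rect(handle,.103,"handle")
d=a.mean(0)-b.mean(0);print("dir",np.degrees(np.arctan2(d[1],d[0])))
v=pan&roi
cs=cv2.findContours(v,cv2.RETR_EXTERNAL,cv2.CHAIN_APPROX_NONE)[0]
for c in cs:
    if cv2.contourArea(c)<150: continue
    P=np.array([pl(r,p[0][0],p[0][1],.085)[:2] for p in c]);rc=cv2.minAreaRect((P*1000).astype(np.float32));print("panel",np.round(rc[0],1),np.round(rc[1],1),round(rc[2],1))
E
python3 m1.py
python3 - <<'E'
from h import *
r=arm.get_image("top");f=r["frame"]
hsv=cv2.cvtColor(f,cv2.COLOR_RGB2HSV)
m=np.zeros(f.shape[:2],np.uint8);m[145:182,325:367]=((hsv[145:182,325:367,1]>45)&(hsv[145:182,325:367,2]>130))*255
ys,xs=np.where(m>0);P=np.array([pl(r,u,v,.064)[:2] for u,v in zip(xs,ys)]);rc=cv2.minAreaRect((P*1000).astype(np.float32));print("block",rc)
m=np.zeros(f.shape[:2],np.uint8);h=hsv[105:226,160:240];m[105:226,160:240]=((h[:,:,1]>60)&(h[:,:,2]>90))*255
n,l,s,c=cv2.connectedComponentsWithStats(m);i=1+np.argmax(s[1:,4]);ys,xs=np.where(l==i);P=np.array([pl(r,u,v,.08)[:2] for u,v in zip(xs,ys)]);rc=cv2.minAreaRect((P*1000).astype(np.float32));print("board",rc,cv2.boxPoints(rc).round())
b=cv2.resize(f[135:190,310:380],None,fx=8,fy=8,interpolation=2);s=arm.get_image("scene")["frame"]
b2=cv2.resize(s[165:215,140:205],None,fx=6,fy=6,interpolation=2)
c=np.zeros((600,800,3),np.uint8);c[:440,:560]=b;c[300:600,410:800]=b2;cv2.imwrite("pics/blk.png",c[:,:,::-1])
E
```

```text
[89 69 53] [154 157 157] [175 156 127] [145 108  72]
blade [180 187  29  24 481] c mm [468.4 203.8] size [88.2 63.6] ang 78.9 mean [468.7 206. ]
handle [209 199  26  11 185] c mm [448.1 112.3] size [84.2 26.4] ang 82.0 mean [448.8 111.9]
dir 78.06903889651902
panel [578.8 213.3] [346.5 168.9] 6.7
panel [642.1 183.1] [216.1 121.7] 3.5
block ((591.8287353515625, -301.1168212890625), (109.91503143310547, 92.0431900024414), 87.02808380126953)
board ((565.464111328125, 193.70578002929688), (382.51776123046875, 225.8778533935547), 4.078125953674316) [[367. 293.]
 [383.  67.]
 [764.  95.]
 [748. 320.]]
```

View pics/blk.png

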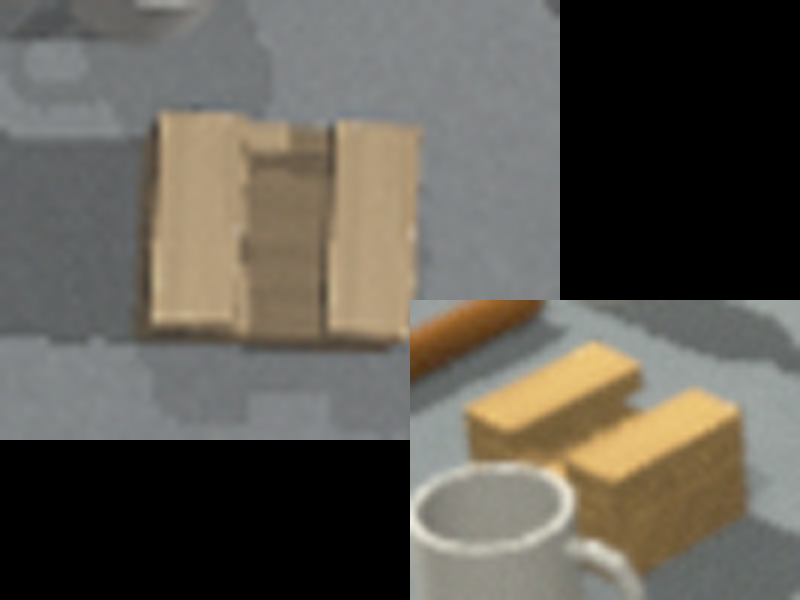

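Call:
drive_tool:
  rows: [1, -0.029, 0.037, 0.006, 0.021, 1, -0.029, 0.037, 0.006, 0, 1, -0.029, 0.037, 0.006, 0, 1, -0.029, 0.037, 0.006, 0, 1, -0.029, 0.037, 0.006, 0, 1, -0.029, 0.037, 0.006, 0, 1, -0.029, 0.037, 0.006, 0, 1, -0.029, 0.037, 0.006, 0]

```text
time_s: 8.25
tcp_pos: [0.0084, 0.6196, 0.4937]
tool_rot: [0.001, 0.773, 0.635, 0.008]
force: [0.6, -0.0, -0.3]
opening: 0.0856
```

Call:
drive_tool:
  rows: [1, -0.029, 0.037, 0.006, 0, 1, -0.029, 0.037, 0.006, 0, 1, -0.029, 0.037, 0.006, 0, 1, -0.029, 0.037, 0.006, 0, 1, -0.029, 0.037, 0.006, 0, 1, -0.029, 0.037, 0.006, 0, 1, -0.029, 0.037, 0.006, 0, 1, -0.029, 0.037, 0.006, 0]

```text
time_s: 9.05
tcp_pos: [0.2541, 0.3348, 0.4469]
tool_rot: [0.003, 0.773, 0.635, 0.008]
force: [1.1, 0.0, -0.3]
opening: 0.0852
```

```bash
cat >> h.py <<'E'
def go(P,ax=None):
    "tool-frame shift taking grasp point to P, and turn to bring tool y to world direction ax (mod pi)"
    s,Rm=st();g=s["tcp_pos"]+arm.tcp_to_grasp*Rm[:,2];print("shift",(Rm.T@(np.array(P)-g)).round(4))
    if ax is not None:
        a=Rm.T@np.array([*ax,0.]);t=np.arctan2(-a[0],a[1]);t=(t+np.pi/2)%np.pi-np.pi/2;print("turn",round(t,3))
E
python3 -c "
from h import *;go([.452,.1277,.16],[.98,-.199])"
```

```text
t 9.1 tcp [0.2541 0.3348 0.4469] grasp [0.2566 0.3357 0.2922] tx [0.194 0.981 0.009] ty [ 0.981 -0.194  0.015] tz [ 0.016  0.006 -1.   ] q [ 0.756 -0.284  2.021 -0.007  1.389  0.953] F [ 1.1  0.  -0.3] op 0.0852
shift [-0.1673  0.2301  0.1341]
turn 0.005
```

Call:
drive_tool:
  rows: [1, -0.028, 0.038, 0.012, 0.005, 1, -0.028, 0.038, 0.012, 0, 1, -0.028, 0.038, 0.012, 0, 1, -0.028, 0.038, 0.012, 0, 1, -0.028, 0.038, 0.012, 0, 1, -0.027, 0.038, 0.012, 0, 1, 0, 0, 0.03, 0, 1, 0, 0, 0.03, 0]

```text
time_s: 9.85
tcp_pos: [0.4475, 0.1265, 0.3168]
tool_rot: [0.004, 0.776, 0.631, 0.009]
force: [0.7, 0.5, -0.0]
opening: 0.0854
```

```bash
python3 -c "
from h import *;go([.452,.1277,.102],[.98,-.199])
r=arm.get_image('wrist');cv2.imwrite('pics/w1.png',r['frame'][:,:,::-1])
for p in [(.4684,.2038,.089),(.452,.1277,.103),(.4335,.0363,.103)]: print(px(r,p))"
```

```text
t 9.8 tcp [0.4475 0.1265 0.3168] grasp [0.4504 0.1271 0.1622] tx [0.203 0.979 0.008] ty [ 0.979 -0.203  0.018] tz [ 0.019  0.004 -1.   ] q [ 1.240e-01 -3.600e-02  2.063e+00  2.000e-03  1.096e+00  3.280e-01] F [ 0.7  0.5 -0. ] op 0.0854
shift [0.0004 0.0004 0.0602]
turn -0.004
(np.float64(256.3772067992961), np.float64(99.94084358213607))
(np.float64(256.00305046614113), np.float64(216.67207076024323))
(np.float64(256.79764190461776), np.float64(322.75860455490283))
```

View pics/w1.png

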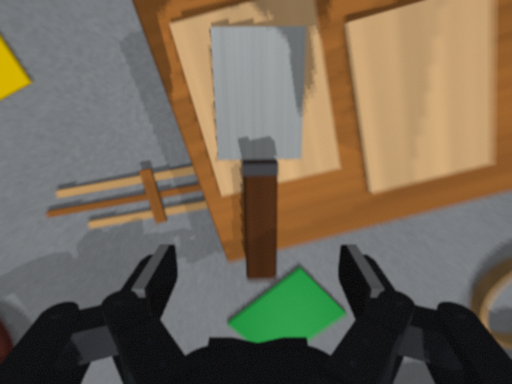

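```bash
python3 -c "
from h import *
r=arm.get_image('wrist')
for u,v,z in [(257,25,.089),(259,158,.089),(260,162,.103),(262,278,.103),(235,255,.08)]: print(pl(r,u,v,z).round(4))
print(np.array(r['cam_to_world']).round(3).tolist())"
```

```text
[0.4715 0.2452 0.089 ]
[0.4566 0.1664 0.089 ]
[0.4571 0.1669 0.103 ]
[0.4412 0.0812 0.103 ]
[0.4215 0.0904 0.08  ]
[[0.979, -0.194, -0.058, 0.463], [-0.202, -0.927, -0.316, 0.209], [0.008, 0.321, -0.947, 0.279], [0.0, 0.0, 0.0, 1.0]]
```

Call:
drive_tool:
  rows: [1, 0, 0.001, 0.03, 0, 1, 0, 0, 0.02, 0, 1, 0, 0, 0.01, 0, -1, 0, 0, 0, 0, -1, 0, 0, 0, 0, -1, 0, 0, 0, 0, -1, 0, 0, 0, 0, -1, 0, 0, 0, 0]
  grip_force: 40

```text
time_s: 10.75
tcp_pos: [0.4474, 0.1284, 0.2576]
tool_rot: [0.002, 0.774, 0.633, 0.005]
force: [-8.4, -0.4, 17.3]
opening: 0.0233
```

Call:
drive_tool:
  rows: [-1, 0, 0, 0, 0, -1, 0, 0, 0, 0, -1, 0, 0, -0.02, 0, -1, 0, 0, -0.03, 0, -1, 0, 0, -0.04, 0, -1, 0, 0, -0.04, 0]

```text
time_s: 11.35
tcp_pos: [0.4451, 0.1275, 0.3861]
tool_rot: [0.003, 0.774, 0.633, 0.006]
force: [0.8, -0.4, -1.3]
opening: 0.0234
```

```bash
python3 -c "
from h import *;st()
r=arm.get_image('wrist');cv2.imwrite('pics/w2.png',r['frame'][:,:,::-1])"
```

```text
t 11.3 tcp [0.4451 0.1275 0.3861] grasp [0.447  0.128  0.2314] tx [0.199 0.98  0.005] ty [ 0.98  -0.199  0.012] tz [ 0.013  0.003 -1.   ] q [ 1.270e-01 -1.250e-01  2.005e+00  1.000e-03  1.249e+00  3.270e-01] F [ 0.8 -0.4 -1.3] op 0.0234
```

View pics/w2.png

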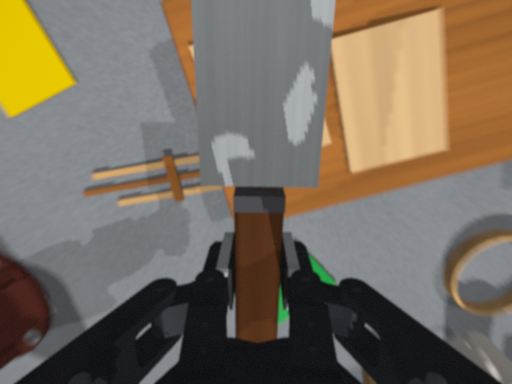

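Call:
drive_tool:
  rows: [-1, 0, 0, 0, 0.14, -1, 0, 0, 0, 0.14, -1, 0, 0, 0, 0.14, -1, 0, 0, 0, 0.14, -1, 0, 0, 0, 0.14, -1, 0, 0, 0, 0.14, -1, 0, 0, 0, 0.14, -1, 0, 0, 0, 0.14]

```text
time_s: 12.2
tcp_pos: [0.4455, 0.1276, 0.385]
tool_rot: [-0.001, 0.993, 0.122, 0.007]
force: [0.1, 0.0, -0.4]
opening: 0.0231
```

```bash
python3 -c "
from h import *;go([.397,-.2925,.2],[.0436,.999])
r=arm.get_image('wrist');f=r['frame'];g=cv2.cvtColor(f,cv2.COLOR_RGB2HSV)
for row in (10,60,110,160,180): 
    xs=np.where((g[row,:,1]<45))[0]; print(row, f[row,170:360:10].sum(1)//3)
print(r['fx'])"
```

```text
t 12.2 tcp [0.4455 0.1276 0.385 ] grasp [0.4476 0.1281 0.2303] tx [0.97  0.242 0.014] ty [ 0.242 -0.97   0.   ] tz [ 0.013  0.003 -1.   ] q [ 1.270e-01 -1.230e-01  2.005e+00  1.000e-03  1.245e+00  1.453e+00] F [ 0.1  0.  -0.4] op 0.0231
shift [-0.1511  0.3959  0.0283]
turn 0.288
10 [159 158 159 168 162 168 169 170 170 169 168 172 167 163 163 163 159 102
 117]
60 [166 177 177 167 162 168 169 168 167 166 166 168 166 166 163 167 119 128
 126]
110 [172 172 174 165 162 165 163 165 160 164 163 164 163 165 163 161 131 132
 133]
160 [171 170 170 162 159 162 160 162 157 160 160 163 158 161 164 150 132 133
 137]
180 [176 178 177 161 117 116 110 127 111 155 160 160 157 159 164 129 133 133
 133]
284.44391137347765
```

Call:
drive_tool:
  rows: [-1, -0.017, 0.044, 0, 0, -1, -0.017, 0.044, 0, 0, -1, -0.017, 0.044, 0, 0, -1, -0.017, 0.044, 0, 0, -1, -0.017, 0.044, 0, 0, -1, -0.017, 0.044, 0, 0, -1, -0.017, 0.044, 0, 0, -1, -0.017, 0.044, 0, 0]

```text
time_s: 13.05
tcp_pos: [0.4002, -0.249, 0.3834]
tool_rot: [-0.0, 0.992, 0.126, 0.007]
force: [0.8, -0.4, -0.8]
opening: 0.0228
```

Call:
drive_tool:
  rows: [-1, -0.015, 0.044, 0, 0, -1, 0, 0, 0, 0.144, -1, 0, 0, 0, 0.144, -1, 0, 0, 0, 0]

```text
time_s: 13.45
tcp_pos: [0.397, -0.294, 0.3828]
tool_rot: [-0.002, 1.0, -0.019, 0.006]
force: [0.7, 0.6, -1.9]
opening: 0.0235
```

```bash
python3 -c "
from h import *;go([.397,-.2925,.2],[.0436,.999])
r=arm.get_image('top');f=r['frame'];c=cv2.resize(f[140:240,310:385],None,fx=6,fy=6,interpolation=2);r2=arm.get_image('wrist');o=np.zeros((600,800,3),np.uint8);o[:,:450]=c;o[:262,450:]=cv2.resize(r2['frame'],(350,262));cv2.imwrite('pics/i1.png',o[:,:,::-1])
s,Rm=st();g=s['tcp_pos']+arm.tcp_to_grasp*Rm[:,2]
print('pred tip px top',px(r,g+[.12,-.005,-.016]))
for y in (-.301+.055,-.301+.019,-.301-.019,-.301-.055):
  for x in (.547,.637): print(px(r,[x,y,.064]),end=' ')
"
```

```text
t 13.4 tcp [ 0.397  -0.294   0.3828] grasp [ 0.399  -0.2936  0.2281] tx [ 0.999 -0.037  0.013] ty [-0.037 -0.999 -0.003] tz [ 0.013  0.003 -1.   ] q [-0.783 -0.048  1.94   0.012  1.242  0.821] F [ 0.7  0.6 -1.9] op 0.0235
shift [-0.0024 -0.0009  0.0281]
turn 0.007
t 13.6 tcp [ 0.3972 -0.2933  0.3827] grasp [ 0.3992 -0.2929  0.2281] tx [ 0.999 -0.034  0.013] ty [-0.034 -0.999 -0.003] tz [ 0.013  0.003 -1.   ] q [-0.781 -0.049  1.941  0.012  1.242  0.82 ] F [-0.4 -0.4 -1.4] op 0.0234
pred tip px top (np.float64(352.4360485688676), np.float64(178.86457685357993))
(np.float64(329.038099151894), np.float64(175.9382995374746)) (np.float64(328.7625295764815), np.float64(149.5602412604514)) (np.float64(339.75417586854655), np.float64(175.96319212072288)) (np.float64(339.41920949580543), np.float64(149.57696951201797)) (np.float64(351.07270695371403), np.float64(175.98948415695367)) (np.float64(350.67496532967004), np.float64(149.59463815896862)) (np.float64(361.8022743902131), np.float64(176.01440807805776)) (np.float64(361.34498687784253), np.float64(149.61138735346728))
```

View pics/i1.png

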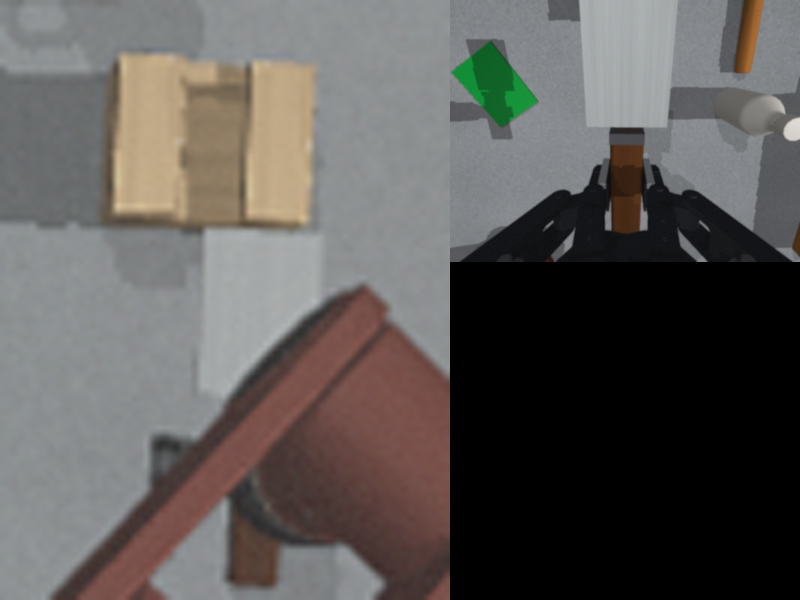

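Call:
drive_tool:
  rows: [-1, -0.004, -0.002, 0.04, 0.007, -1, 0, 0, 0.04, 0, -1, 0, 0, 0.04, 0, -1, 0, 0, 0.03, 0, -1, 0, 0, 0.02, 0, -1, 0, 0, 0, 0]

```text
time_s: 14.15
tcp_pos: [0.3942, -0.2888, 0.2095]
tool_rot: [-0.004, 1.0, -0.021, 0.004]
force: [0.7, 1.0, -1.0]
opening: 0.0232
```

```bash
python3 -c "
from h import *;go([.397,-.2905,.058],[.0436,.999])
r=arm.get_image('wrist');c=cv2.resize(r['frame'],(800,600));cv2.imwrite('pics/i2.png',c[:,:,::-1])
"
```

```text
t 14.2 tcp [ 0.3942 -0.2888  0.2095] grasp [ 0.3953 -0.2875  0.0548] tx [ 0.999 -0.041  0.007] ty [-0.041 -0.999 -0.009] tz [ 0.007  0.008 -1.   ] q [-0.779  0.198  2.055  0.014  0.889  0.824] F [ 0.7  1.  -1. ] op 0.0232
shift [ 0.0018  0.0029 -0.0032]
turn 0.002
```

View pics/i2.png

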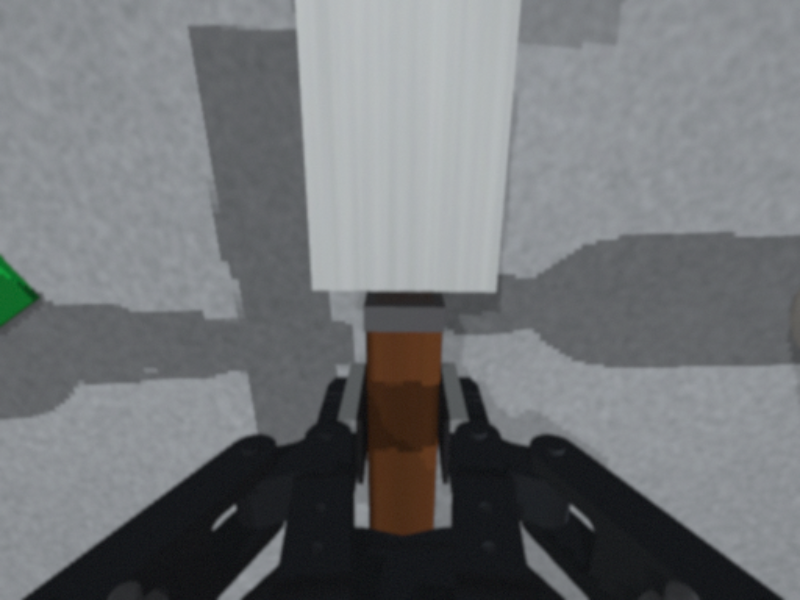

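```bash
python3 -c "
from h import *
r=arm.get_image('wrist');f=r['frame'].astype(int);M=np.array(r['cam_to_world'])
bright=(f.min(2)>178)
for row in range(5,180,25):
    g=cv2.GaussianBlur(r['frame'],(1,5),0).astype(float).mean(2)[row]
    d=np.gradient(cv2.GaussianBlur(g[None],(5,1),0)[0]);L=170+np.argmax(d[170:225]);Rr=300+np.argmin(d[300:345])
    w=Rr-L;Z=r['fx']*.06/w;p=M[:3,:3]@np.array([((L+Rr)/2-r['cx'])/r['fx']*Z,(row-r['cy'])/r['fy']*Z,Z])+M[:3,3];print(row,L,Rr,p.round(4))
go([.397,-.2905,.058],[.0436,.999])
"
```

```text
5 189 333 [ 0.5156 -0.2953  0.0439]
30 190 331 [ 0.5062 -0.2947  0.0443]
55 191 328 [ 0.4966 -0.2939  0.0438]
80 193 326 [ 0.4864 -0.2935  0.0433]
105 194 324 [ 0.4756 -0.2928  0.0437]
130 196 322 [ 0.4642 -0.2923  0.0432]
155 197 319 [ 0.452  -0.2914  0.0425]
t 14.2 tcp [ 0.3958 -0.2906  0.2129] grasp [ 0.3978 -0.2901  0.0582] tx [ 0.999 -0.043  0.013] ty [-0.043 -0.999 -0.004] tz [ 0.013  0.003 -1.   ] q [-0.779  0.194  2.051  0.014  0.889  0.825] F [ 0.5 -1.  -0.9] op 0.0234
shift [-0.0008  0.0004  0.0002]
turn 0.001
```

Call:
drive_tool:
  rows: [-1, 0.01, 0.002, 0, 0, -1, 0.02, 0, 0, 0, -1, 0.02, 0, 0.001, 0, -1, 0.02, 0, 0, 0, -1, 0.015, 0, 0.001, 0, -1, 0.01, 0, 0, 0, -1, 0.005, 0, 0, 0, -1, 0, 0, 0, 0]

```text
time_s: 15.05
tcp_pos: [0.4962, -0.2976, 0.2128]
tool_rot: [-0.001, 1.0, -0.022, 0.007]
force: [0.0, 0.2, -1.5]
opening: 0.023
```

```bash
python3 -c "
from h import *;go([.5051,-.2965,.058],[.0436,.999])
r=arm.get_image('wrist');c=cv2.resize(r['frame'],(640,480));cv2.imwrite('pics/i3.png',c[:,:,::-1])"
```

```text
t 15.1 tcp [ 0.4962 -0.2976  0.2128] grasp [ 0.4984 -0.2973  0.0581] tx [ 0.999 -0.044  0.014] ty [-0.044 -0.999 -0.002] tz [ 0.014  0.002 -1.   ] q [-0.664  0.353  1.845  0.013  0.934  0.944] F [ 0.   0.2 -1.5] op 0.023
shift [ 0.0066 -0.0011  0.0002]
turn -0.001
```

View pics/i3.png

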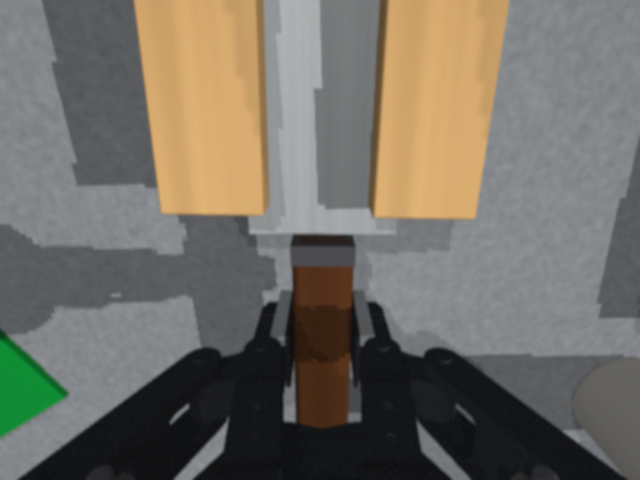

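Call:
drive_tool:
  rows: [-1, 0.004, 0, 0, 0, -1, 0.003, 0, 0, 0, -1, 0, 0, 0, 0]

```text
time_s: 15.4
tcp_pos: [0.5019, -0.2975, 0.2116]
tool_rot: [-0.002, 1.0, -0.023, 0.006]
force: [-1.0, 0.1, -1.1]
opening: 0.0232
```

Call:
drive_tool:
  rows: [-1, 0.003, 0, 0, 0, -1, 0.002, 0, 0, 0, -1, 0, 0, 0, 0]

```text
time_s: 15.7
tcp_pos: [0.5039, -0.2973, 0.2102]
tool_rot: [-0.004, 1.0, -0.023, 0.0]
force: [-12.7, 0.8, 2.7]
opening: 0.0233
```

Call:
drive_tool:
  rows: [-1, -0.002, 0, 0.002, 0, -1, 0, 0, 0.002, 0, 0, 0, 0, 0, 0, 1, 0, 0, 0, 0, 1, 0, 0, 0, 0, 1, 0, 0, 0, 0, 1, 0, 0, -0.03, 0, 1, 0, 0, -0.05, 0]

```text
time_s: 16.5
tcp_pos: [0.5027, -0.2966, 0.2844]
tool_rot: [-0.005, 1.0, -0.023, 0.003]
force: [1.2, -0.3, -0.2]
opening: 0.0853
```

```bash
python3 -c "
from h import *;st()
r=arm.get_image('wrist')
for p in [(.592+.033,-.3035,.042),(.542,-.299,.04)]: print(px(r,p))
c=cv2.resize(r['frame'],(640,480));cv2.imwrite('pics/i4.png',c[:,:,::-1])"
```

```text
t 16.5 tcp [ 0.5027 -0.2966  0.2844] grasp [ 0.5035 -0.2952  0.1297] tx [ 0.999 -0.045  0.005] ty [-0.045 -0.999 -0.009] tz [ 0.005  0.009 -1.   ] q [-0.656  0.261  1.803  0.012  1.079  0.955] F [ 1.2 -0.3 -0.2] op 0.0853
(np.float64(263.1196018875678), np.float64(32.74198907573313))
(np.float64(261.43309597881114), np.float64(155.81314076716458))
```

View pics/i4.png

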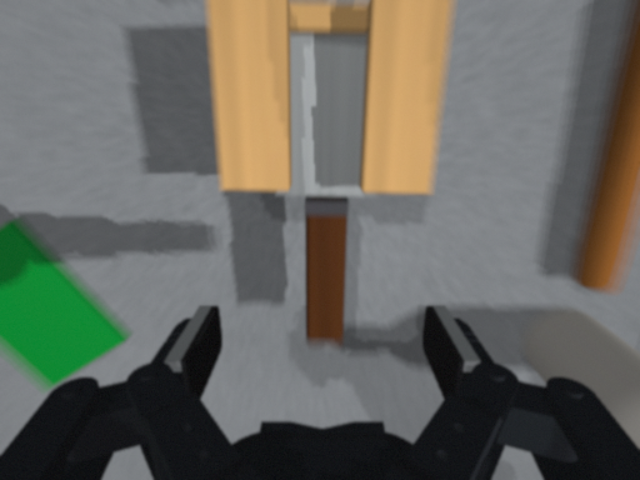

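```bash
cat > kin.py <<'E'
import numpy as np
from scipy.optimize import least_squares
from scipy.spatial.transform import Rotation as R
D=[ # tcp, q, tx, tz
([.2129,-.587,.8367],[-1.335,.244,.79,0,2.107,-.112],[.94,.341,0],[0,0,-1]),
([.1811,-.5,1.0113],[-1.357,.317,.309,.014,2.45,-.123],[.94,.341,0],[.023,-.062,-.998]),
([.1299,-.3581,1.0945],[-1.419,.131,.309,.057,2.536,-.146],[.94,.341,0],[.057,-.158,-.986]),
([.1378,-.3799,.9632],[-1.407,-.143,.935,.038,2.179,-.16],[.94,.341,0],[.058,-.162,-.985]),
([.0875,-.2412,.9369],[-1.526,-.461,1.214,.064,2.23,-.261],[.94,.342,.001],[.057,-.154,-.986]),
([.0482,-.1286,.918],[-1.862,-.706,1.355,.141,2.351,-.537],[.939,.345,-.001],[.057,-.158,-.986]),
([.0341,-.0976,.9267],[-2.258,-.763,1.342,.224,2.464,-.854],[.94,.341,-.003],[.054,-.155,-.987]),
([.0867,-.0008,.9188],[-.845,-.775,1.364,-.067,2.434,.331],[.942,.335,.004],[.046,-.117,-.992]),
([.0407,.113,.9055],[.719,-.697,1.382,-.147,2.48,1.833],[.942,.336,.007],[.038,-.086,-.996]),
([-.1181,.4147,.8743],[1.693,-.132,1.111,-.032,2.25,1.847],[.174,.982,-.077],[.035,-.084,-.996]),
([-.2171,.8317,.5934],[1.748,.774,.5,-.021,1.959,1.921],[.181,.98,-.079],[.035,-.086,-.996]),
([-.2304,.8966,.5289],[1.748,.961,.311,-.013,1.873,1.925],[.179,.984,.001],[.013,-.002,-1]),
([.4475,.1265,.3168],[.124,-.036,2.063,.002,1.096,.328],[.203,.979,.008],[.019,.004,-1]),
([.4962,-.2976,.2128],[-.664,.353,1.845,.013,.934,.944],[.999,-.044,.014],[.014,.002,-1]),
([.213,-.5872,.4034],[-1.33516,.21773,1.61493,0,1.31129,-.11222],[.94,.341,0],[-.002,0,-1])]
Ry=lambda a:R.from_euler('y',a).as_matrix();Rz=lambda a:R.from_euler('z',a).as_matrix()
Q=[1,1,1,1,1]
def fk(q,o):
    A=Rz(q[0]);p=A@np.array([o[0],0,o[1]])
    A=A@Ry(q[1]);p=p+A@np.array([0,0,o[2]])
    A=A@Ry(q[2]);p=p+A@np.array([o[3],o[4],0])
    A=A@Rz(q[3]);p=p+A@np.array([0,0,o[5]])
    A=A@Ry(q[4]);p=p+A@np.array([o[6],o[7],o[8]])
    A=A@Rz(q[5]+np.pi/2);return p,A
def res(o):
    e=[]
    for t,q,tx,tz in D:
        p,A=fk(q,o);e+=list((p-np.array(t))*10)
    return e
s=least_squares(res,[0,.35,.4,0,0,.4,0,.07,.12]);O=s.x
if __name__=="__main__":
    print(O.round(4));e=np.array(res(O)).reshape(-1,3)/10;print((np.abs(e).max(1)*1000).round(1))
    for t,q,tx,tz in D: A=fk(q,O)[1];print(np.abs(A[:,0]-tx).max().round(3),np.abs(A[:,2]-tz).max().round(3),end=' | ')
E
python3 kin.py
```

```text
[-0.0008  0.2934  0.4543  0.0614  0.0713  0.5576 -0.001  -0.0013  0.13  ]
[0.1 0.3 0.3 0.2 0.3 0.3 0.2 0.1 0.1 0.1 0.4 0.4 0.1 0.2 0.1]
0.0 0.001 | 0.0 0.0 | 0.001 0.001 | 0.0 0.0 | 0.0 0.001 | 0.0 0.0 | 0.001 0.001 | 0.0 0.001 | 0.001 0.001 | 0.001 0.0 | 0.001 0.0 | 0.001 0.001 | 0.0 0.001 | 0.001 0.0 | 0.0 0.002 |
```

```bash
cat > ik.py <<'E'
from kin import *
lo=np.array([-2.75,-.78,.31,-1.13,.13,-2.58]);hi=np.array([2.75,2.1,2.55,4.27,2.63,2.58])
def Rt(phi,az,flip):
    h=np.array([np.cos(az),np.sin(az),0]);z=np.sin(phi)*h+np.array([0,0,-np.cos(phi)]);y=np.cos(phi)*h+np.array([0,0,np.sin(phi)])
    if flip:y=-y
    return np.c_[np.cross(y,z),y,z]
def ik(p,A,seeds=None):
    best=None
    for k in range(12):
        q0=np.random.uniform(np.maximum(lo,[-1.5,-.5,.5,-1,.3,-2.5]),np.minimum(hi,[1.5,1.2,2.3,3.5,2.5,2.5])) if k or seeds is None else seeds
        f=lambda q:np.r_[(fk(q,O)[0]-p)*5,(fk(q,O)[1]-A)[:,[0,2]].ravel()]
        s=least_squares(f,q0,bounds=(lo,hi))
        if best is None or s.cost<best.cost:best=s
        if best.cost<1e-6:break
    return best
if __name__=="__main__":
    np.random.seed(0);az=np.radians(93.7)
    for g in ([.45,.07,.1],[.6,.07,.1],[.6,.1,.25]):
      for phi in (20,40,60,80):
        for fl in (0,1):
            A=Rt(np.radians(phi),az,fl);s=ik(np.array(g)-.1547*A[:,2],A);print(g,phi,fl,"cost %.1e"%s.cost,s.x.round(2))
E
python3 ik.py
```

```text
[0.45, 0.07, 0.1] 20 0 cost 8.5e-27 [-0.21  0.08  2.12  0.38  1.07 -2.06]
[0.45, 0.07, 0.1] 20 1 cost 9.8e-26 [-0.21  0.08  2.12  0.38  1.07  1.09]
[0.45, 0.07, 0.1] 40 0 cost 1.6e-26 [-0.39  0.21  2.09  0.65  1.26 -2.36]
[0.45, 0.07, 0.1] 40 1 cost 1.8e-29 [-0.39  0.21  2.09  0.65  1.26  0.78]
[0.45, 0.07, 0.1] 60 0 cost 8.7e-31 [-0.5   0.41  2.03  0.82  1.49 -2.57]
[0.45, 0.07, 0.1] 60 1 cost 1.0e-21 [-0.5   0.41  2.03  0.82  1.49  0.58]
[0.45, 0.07, 0.1] 80 0 cost 6.1e-03 [-0.55  0.63  1.95  0.94  1.72 -2.58]
[0.45, 0.07, 0.1] 80 1 cost 1.2e-26 [-0.56  0.64  1.95  0.94  1.72  0.44]
[0.6, 0.07, 0.1] 20 0 cost 2.1e-24 [-0.16  0.37  1.76  0.38  1.12 -1.98]
[0.6, 0.07, 0.1] 20 1 cost 3.0e-22 [-0.16  0.37  1.76  0.38  1.12  1.16]
[0.6, 0.07, 0.1] 40 0 cost 4.7e-27 [-0.29  0.47  1.74  0.68  1.3  -2.24]
[0.6, 0.07, 0.1] 40 1 cost 2.8e-30 [-0.29  0.47  1.74  0.68  1.3   0.9 ]
[0.6, 0.07, 0.1] 60 0 cost 7.0e-28 [-0.39  0.62  1.68  0.89  1.52 -2.41]
[0.6, 0.07, 0.1] 60 1 cost 3.8e-30 [-0.39  0.62  1.68  0.89  1.52  0.73]
[0.6, 0.07, 0.1] 80 0 cost 4.6e-31 [-0.44  0.8   1.62  1.07  1.75 -2.51]
[0.6, 0.07, 0.1] 80 1 cost 2.1e-23 [-0.44  0.8   1.62  1.07  1.75  0.63]
[0.6, 0.1, 0.25] 20 0 cost 5.6e-29 [-0.11  0.19  1.67  0.35  1.35 -1.84]
[0.6, 0.1, 0.25] 20 1 cost 1.5e-20 [-0.11  0.19  1.67  0.35  1.35  1.3 ]
[0.6, 0.1, 0.25] 40 0 cost 1.8e-20 [-0.25  0.26  1.69  0.66  1.47 -2.05]
[0.6, 0.1, 0.25] 40 1 cost 8.2e-31 [-0.25  0.26  1.69  0.66  1.47  1.09]
[0.6, 0.1, 0.25] 60 0 cost 2.9e-20 [-0.34  0.38  1.69  0.92  1.63 -2.2 ]
[0.6, 0.1, 0.25] 60 1 cost 2.1e-29 [-0.34  0.38  1.69  0.92  1.63  0.94]
[0.6, 0.1, 0.25] 80 0 cost 6.5e-24 [-0.39  0.53  1.68  1.15  1.82 -2.31]
[0.6, 0.1, 0.25] 80 1 cost 3.9e-25 [-0.39  0.53  1.68  1.15  1.82  0.83]
```

```bash
cat > m2.py <<'E'
from h import *
B0=np.array([.580,.194]);th=np.radians(3.7)
bx=np.array([-np.sin(th),np.cos(th)]);by=np.array([-np.cos(th),-np.sin(th)])
def w2b(p): d=np.array(p)[:2]-B0;return np.array([d@bx,d@by])
def b2w(x,y): return B0+x*bx+y*by
def panels(show=True,z=.085):
    r=arm.get_image("top");f=r["frame"];g=cv2.cvtColor(f,cv2.COLOR_RGB2HSV).astype(int)
    m=(((g[:,:,1]>40)&(g[:,:,1]<100)&(g[:,:,2]>125))*255).astype(np.uint8);m[:105]=0;m[225:]=0;m[:,:163]=0;m[:,250:]=0
    m=cv2.morphologyEx(m,cv2.MORPH_OPEN,np.ones((3,3),np.uint8));out=[]
    for c in cv2.findContours(m,cv2.RETR_EXTERNAL,cv2.CHAIN_APPROX_NONE)[0]:
        if cv2.contourArea(c)<300: continue
        mk=np.zeros_like(m);cv2.drawContours(mk,[c],-1,255,-1);ys,xs=np.where(mk>0)
        P=np.array([pl(r,u,v,z)[:2] for u,v in zip(xs,ys)]);rc=cv2.minAreaRect((P*1000).astype(np.float32))
        out.append((np.array(rc[0])/1000,rc));print("panel c",np.round(rc[0],1),"size",np.round(rc[1],1),"ang",round(rc[2],1),"mean",(P.mean(0)*1000).round(1),"board",(w2b(P.mean(0))*1000).round(1),"std",f[mk>0].std(0).mean().round(1))
    return out
if __name__=="__main__":
    panels()
    r=arm.get_image("top");g=cv2.cvtColor(r["frame"],cv2.COLOR_RGB2HSV).astype(int)
    m=(((g[:,:,1]>55)&(g[:,:,2]>90)))
    R_,L_=[],[]
    for row in range(122,212,3):
        xs=np.where(m[row,155:245])[0]+155
        # right/left extents
        L_.append(pl(r,xs[0]-.5,row,.08)[:2]);R_.append(pl(r,xs[-1]+.5,row,.08)[:2])
    for n,A in(("left",L_),("right",R_)):
        A=np.array(A);k=np.polyfit(A[:,0],A[:,1],1);e=A[:,1]-np.polyval(k,A[:,0]);ok=abs(e)<.004;k=np.polyfit(A[ok,0],A[ok,1],1);print(n,"slope deg",np.degrees(np.arctan(k[0])).round(2),"y at .58:",np.polyval(k,.58).round(4),ok.sum())
    g2=[np.where(m[100:232,c])[0]+100 for c in (180,195)]
    for c,v in zip((180,195),g2): print(c,pl(r,c,v[0]-.5,.08).round(3),pl(r,c,v[-1]+.5,.08).round(3))
E
python3 m2.py
```

```text
panel c [468.8 203.2] size [ 93.9 121.6] ang 8.6 mean [469.  203.1] board [ 16.3 110.2] std 17.7
panel c [581.3 179.9] size [ 94.7 122.7] ang 3.3 mean [581.4 180.2] board [-13.9  -0.5] std 18.3
left slope deg 4.03 y at .58: 0.3081 30
right slope deg 3.85 y at .58: 0.0872 30
180 [0.806 0.259 0.08 ] [0.401 0.251 0.08 ]
195 [0.806 0.208 0.08 ] [0.405 0.201 0.08 ]
```

```bash
sed -i 's/B0=.*/B0=np.array([.5795,.1977]);th=np.radians(3.94)/' m2.py; python3 -c "
from m2 import *
a=b2w(.097,.110);b=b2w(.097,0);print(a,b,bx);go([*a,.2],bx)"
```

```text
[0.46309494 0.28691245] [0.57283496 0.29447075] [-0.06871179  0.99763655]
t 16.6 tcp [ 0.5064 -0.2994  0.2931] grasp [ 0.5097 -0.2999  0.1385] tx [ 0.999 -0.045  0.022] ty [-0.045 -0.999  0.002] tz [ 0.022 -0.003 -1.   ] q [-0.656  0.253  1.794  0.012  1.076  0.955] F [0.4 1.  0.7] op 0.0855
shift [-0.0716 -0.584  -0.0645]
turn -0.114
```

Call:
drive_tool:
  rows: [-1, 0, 0, -0.03, -0.114, -1, 0, -0.048, -0.01, 0, -1, 0, -0.048, -0.01, 0, -1, 0, -0.048, -0.01, 0, -1, 0, -0.05, 0, 0, -1, 0, -0.05, 0, 0, -1, 0, -0.05, 0, 0, -1, 0, -0.05, 0, 0]

```text
time_s: 17.45
tcp_pos: [0.479, 0.047, 0.3478]
tool_rot: [-0.001, 0.999, 0.034, 0.006]
force: [0.7, 0.1, 0.5]
opening: 0.0002
```

Call:
drive_tool:
  rows: [-1, 0, -0.05, 0, 0, -1, 0, -0.05, 0, 0, -1, 0, -0.05, 0, 0, -1, 0, -0.05, 0, 0, -1, 0, -0.04, 0, 0, -1, 0, 0, 0, 0]

```text
time_s: 18.05
tcp_pos: [0.4623, 0.2885, 0.3483]
tool_rot: [-0.002, 0.999, 0.037, 0.006]
force: [0.7, -0.4, 0.4]
opening: 0.0001
```

```bash
python3 -c "
from m2 import *
go([*b2w(.097,.110),.105],bx)"
```

```text
t 18.1 tcp [0.4623 0.2885 0.3483] grasp [0.4641 0.2893 0.1937] tx [0.997 0.074 0.012] ty [ 0.074 -0.997 -0.004] tz [ 0.012  0.005 -1.   ] q [ 4.290e-01  1.000e-01  1.857e+00 -1.000e-03  1.171e+00  1.926e+00] F [ 0.7 -0.4  0.4] op 0.0001
shift [-0.0023  0.0026  0.0886]
turn 0.006
```

Descend, probing gently for the board.

Call:
drive_tool:
  rows: [-1, -0.002, 0, 0.04, 0.006, -1, 0, 0, 0.03, 0, -1, 0, 0, 0.016, 0, -1, 0, 0, 0, 0, -1, 0, 0, 0.002, 0, -1, 0, 0, 0, 0]

```text
time_s: 18.65
tcp_pos: [0.4632, 0.2844, 0.2621]
tool_rot: [-0.002, 0.999, 0.031, 0.007]
force: [1.0, -0.4, -0.2]
opening: 0.0002
```

Call:
drive_tool:
  rows: [-1, 0, 0, 0.001, 0, -1, 0, 0, 0, 0]

```text
time_s: 18.85
tcp_pos: [0.463, 0.2847, 0.2613]
tool_rot: [-0.002, 0.999, 0.031, 0.007]
force: [-0.8, -0.5, 1.4]
opening: 0.0003
```

Call:
drive_tool:
  rows: [-1, 0, 0, 0.001, 0, -1, 0, 0, 0, 0]

```text
time_s: 19.05
tcp_pos: [0.4626, 0.2846, 0.2595]
tool_rot: [-0.001, 0.999, 0.031, 0.007]
force: [0.1, -0.1, 0.6]
opening: 0.0
```

Call:
drive_tool:
  rows: [-1, 0, 0, 0.002, 0, -1, 0, 0, 0, 0]

```text
time_s: 19.25
tcp_pos: [0.4624, 0.2845, 0.2569]
tool_rot: [-0.001, 0.999, 0.031, 0.006]
force: [-1.1, -0.3, -0.9]
opening: 0.0002
```

Call:
drive_tool:
  rows: [-1, 0, 0, 0.001, 0, -1, 0, 0, 0, 0]

```text
time_s: 19.45
tcp_pos: [0.4625, 0.2846, 0.256]
tool_rot: [-0.001, 0.999, 0.031, 0.006]
force: [-0.3, 0.6, 0.5]
opening: 0.0002
```

```bash
python3 -c "
from m2 import *
go([*b2w(.097-.1156,.110),.101],bx)"
```

```text
t 19.4 tcp [0.4625 0.2846 0.256 ] grasp [0.4644 0.285  0.1013] tx [0.998 0.063 0.013] ty [ 0.063 -0.998 -0.002] tz [ 0.012  0.003 -1.   ] q [ 0.423  0.22   1.917 -0.003  0.992  1.933] F [-0.3  0.6  0.5] op 0.0002
shift [-0.0005  0.1136  0.    ]
turn -0.006
```

Call:
drive_tool:
  rows: [-1, 0, 0.014, 0, -0.006, -1, 0, 0.014, 0, 0, -1, 0, 0.014, 0, 0, -1, 0, 0.014, 0, 0, -1, 0, 0.014, 0, 0, -1, 0, 0.014, 0, 0, -1, 0, 0.01, 0, 0, -1, 0, 0, 0, 0]

```text
time_s: 20.25
tcp_pos: [0.469, 0.1893, 0.2559]
tool_rot: [-0.001, 0.999, 0.033, 0.006]
force: [-0.8, -0.3, 1.1]
opening: 0.0
```

```bash
python3 -c "
from m2 import *
st();panels();r=arm.get_image('wrist');cv2.imwrite('pics/p1.png',r['frame'][:,:,::-1])"
```

```text
t 20.2 tcp [0.469  0.1893 0.2559] grasp [0.4709 0.1897 0.1012] tx [0.998 0.067 0.013] ty [ 0.067 -0.998 -0.002] tz [ 0.012  0.002 -1.   ] q [ 2.450e-01  1.470e-01  2.004e+00 -1.000e-03  9.780e-01  1.749e+00] F [-0.8 -0.3  1.1] op 0.0
panel c [470.2 110.5] size [94.8 99.2] ang 3.9 mean [469.6 107.6] board [-82.3 115.8] std 11.3
panel c [582.8 180.2] size [ 94.8 120.7] ang 1.1 mean [585.7 176.7] board [-21.3  -4.7] std 10.8
```

View pics/p1.png

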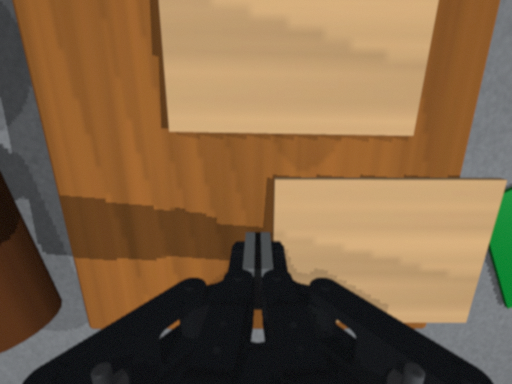

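```bash
python3 -c "
from m2 import *
r=arm.get_image('wrist')
for u,v in [(504,180),(468,322),(274,180),(168,132),(414,136)]:
    p=pl(r,u,v,.085);print(u,v,p.round(4),(w2b(p)*1000).round(1))
s,Rm=st()"
```

```text
504 180 [0.5215 0.0676 0.085 ] [-125.8   66.8]
468 322 [0.4311 0.059  0.085 ] [-128.2  157.5]
274 180 [0.5134 0.1852 0.085 ] [-7.9 66.8]
168 132 [0.5342 0.2389 0.085 ] [44.2 42.4]
414 136 [0.5404 0.1189 0.085 ] [-75.9  44.4]
t 20.4 tcp [0.469  0.1908 0.2559] grasp [0.4709 0.1913 0.1013] tx [0.998 0.069 0.013] ty [ 0.069 -0.998 -0.002] tz [ 0.013  0.003 -1.   ] q [ 0.248  0.148  2.003 -0.     0.978  1.75 ] F [-0.1 -0.1  0.1] op -0.0001
```

Call:
drive_tool:
  rows: [-1, 0, 0.012, 0, 0, -1, 0, 0.012, 0, 0, -1, 0, 0.001, 0, 0, -1, 0, -0.01, 0, 0, -1, 0, 0, -0.03, 0, -1, 0, 0, -0.01, 0]

```text
time_s: 21.0
tcp_pos: [0.4703, 0.1766, 0.2981]
tool_rot: [-0.002, 0.999, 0.035, 0.008]
force: [0.3, -0.4, 1.1]
opening: -0.0002
```

```bash
python3 -c "
from m2 import *
go([*b2w(.068,-.002),.1415],bx)"
```

```text
t 21.0 tcp [0.4703 0.1766 0.2981] grasp [0.4729 0.1773 0.1434] tx [0.997 0.069 0.017] ty [ 0.069 -0.998 -0.003] tz [ 0.017  0.004 -1.   ] q [2.190e-01 7.300e-02 1.991e+00 1.000e-03 1.060e+00 1.721e+00] F [ 0.3 -0.4  1.1] op -0.0002
shift [ 0.1097 -0.081   0.004 ]
turn 0.0
```

Call:
drive_tool:
  rows: [-1, 0.037, -0.027, 0.001, 0, -1, 0.037, -0.027, 0.001, 0, -1, 0.036, -0.027, 0.002, 0, -1, 0, 0, 0, 0, -1, 0, 0, 0.03, 0, -1, 0, 0, 0.006, 0, -1, 0, 0, 0, 0]

```text
time_s: 21.7
tcp_pos: [0.5729, 0.264, 0.2558]
tool_rot: [-0.001, 0.999, 0.034, 0.005]
force: [0.4, -0.4, 0.2]
opening: 0.0
```

```bash
python3 -c "
from m2 import *
go([*b2w(-.024,-.002),.1013],bx)"
```

```text
t 21.7 tcp [0.5729 0.264  0.2558] grasp [0.5743 0.2642 0.1011] tx [0.998 0.069 0.009] ty [ 0.069 -0.998 -0.001] tz [ 0.009  0.002 -1.   ] q [ 3.210e-01  3.860e-01  1.701e+00 -1.000e-03  1.046e+00  1.823e+00] F [ 0.4 -0.4  0.2] op 0.0
shift [ 0.0026  0.0907 -0.0003]
turn 0.0
```

Call:
drive_tool:
  rows: [-1, 0.002, 0.01, 0, 0, -1, 0, 0.014, 0, 0, -1, 0, 0.014, 0, 0, -1, 0, 0.014, 0, 0, -1, 0, 0.014, 0, 0, -1, 0, 0.014, 0, 0, -1, 0, 0.01, 0, 0, -1, 0, 0, 0, 0]

```text
time_s: 22.5
tcp_pos: [0.5831, 0.1728, 0.2585]
tool_rot: [-0.001, 0.999, 0.034, 0.007]
force: [0.2, -1.4, 5.6]
opening: 0.0001
```

Call:
drive_tool:
  rows: [-1, 0, -0.015, 0, 0, -1, 0, -0.02, -0.04, 0, -1, 0, -0.05, -0.02, 0, -1, 0, -0.05, -0.02, 0, -1, 0, -0.05, -0.03, 0, -1, 0, -0.05, -0.02, 0, -1, 0, -0.05, 0, 0, -1, 0, -0.05, 0, 0]

```text
time_s: 23.3
tcp_pos: [0.559, 0.4918, 0.3801]
tool_rot: [-0.001, 0.999, 0.034, 0.007]
force: [1.0, -0.0, -0.2]
opening: -0.0001
```

```bash
python3 -c "
from m2 import *
st();panels()"
```

```text
t 23.3 tcp [0.559  0.4918 0.3801] grasp [0.5612 0.4922 0.2254] tx [0.998 0.069 0.014] ty [ 0.069 -0.998 -0.001] tz [ 0.014  0.002 -1.   ] q [ 0.628  0.481  1.318 -0.007  1.329  2.132] F [ 1.  -0.  -0.2] op -0.0001
panel c [470.9  97.7] size [ 94.5 121.1] ang 3.8 mean [471.   97.9] board [-92.1 115.1] std 7.6
panel c [581.4 180.3] size [ 95.1 121.8] ang 2.8 mean [580.9 180.2] board [-17.6  -0.2] std 10.1
```

Call:
drive_tool:
  rows: [-1, 0, 0.05, 0.01, 0, -1, 0, 0.05, 0.02, 0, -1, 0, 0.05, 0.02, 0, -1, 0, 0.05, 0.02, 0, -1, 0.002, 0.028, 0.02, 0, -1, 0, 0, 0.01, 0, -1, 0, 0, 0, 0]

```text
time_s: 24.05
tcp_pos: [0.5761, 0.2736, 0.2805]
tool_rot: [-0.0, 0.999, 0.033, 0.004]
force: [-0.7, 0.2, 0.2]
opening: 0.0002
```

```bash
python3 -c "
from m2 import *
go([*b2w(.070,-.002),.0997],bx)"
```

```text
t 24.1 tcp [0.5761 0.2736 0.2805] grasp [0.5772 0.2738 0.1258] tx [0.998 0.067 0.007] ty [ 0.067 -0.998 -0.   ] tz [ 0.007  0.001 -1.   ] q [ 0.334  0.368  1.672 -0.002  1.094  1.838] F [-0.7  0.2  0.2] op 0.0002
shift [-0.0011  0.0061  0.0261]
turn -0.002
```

Call:
drive_tool:
  rows: [-1, 0, 0, 0.018, 0, -1, 0, 0, 0.007, 0, -1, 0, 0, 0, 0, -1, 0, 0, 0.001, 0, -1, 0, 0, 0, 0]

```text
time_s: 24.55
tcp_pos: [0.5777, 0.276, 0.2584]
tool_rot: [-0.001, 0.999, 0.035, 0.007]
force: [0.9, -0.1, -0.5]
opening: -0.0001
```

Call:
drive_tool:
  rows: [-1, 0, 0.01, 0, 0, -1, 0, 0.012, 0, 0, -1, 0, 0.012, 0, 0, -1, 0, 0.012, 0, 0]

```text
time_s: 24.95
tcp_pos: [0.5807, 0.2281, 0.2577]
tool_rot: [-0.001, 0.999, 0.034, 0.007]
force: [0.4, 0.4, 0.2]
opening: 0.0002
```

```bash
python3 -c "
from m2 import *
s,_=st();print(w2b(s['tcp_pos']));panels()"
```

```text
t 24.9 tcp [0.5807 0.2281 0.2577] grasp [0.5828 0.2286 0.103 ] tx [0.998 0.068 0.013] ty [ 0.068 -0.998 -0.002] tz [ 0.013  0.003 -1.   ] q [ 0.262  0.369  1.719 -0.     1.039  1.765] F [0.4 0.4 0.2] op 0.0002
[ 0.03020739 -0.00331206]
panel c [471.1  97.7] size [ 94.5 121.1] ang 3.8 mean [471.1  97.9] board [-92.1 115. ] std 10.9
panel c [583.4 153.4] size [ 93.8 104.1] ang 3.7 mean [583.2 149.5] board [-48.3  -0.4] std 11.7
```

Call:
drive_tool:
  rows: [-1, 0, -0.003, 0, 0, -1, 0, 0, 0.002, 0, -1, 0, 0.009, 0, 0, -1, 0, 0.012, 0, 0, -1, 0, 0.012, 0, 0, -1, 0, 0.012, 0, 0, -1, 0, 0.01, 0, 0, -1, 0, 0, 0, 0]

```text
time_s: 25.8
tcp_pos: [0.5844, 0.1758, 0.2554]
tool_rot: [-0.001, 0.999, 0.033, 0.006]
force: [0.4, 1.0, -0.8]
opening: 0.0001
```

Call:
drive_tool:
  rows: [-1, 0, -0.015, 0, 0, -1, 0, -0.02, -0.04, 0, -1, 0, -0.05, -0.02, 0, -1, 0, -0.05, -0.02, 0, -1, 0, -0.05, -0.03, 0, -1, 0, -0.05, -0.02, 0, -1, 0, -0.05, 0, 0, -1, 0, -0.05, 0, 0]

```text
time_s: 26.6
tcp_pos: [0.5596, 0.4972, 0.3795]
tool_rot: [-0.003, 0.999, 0.035, 0.008]
force: [0.4, 0.6, 0.5]
opening: -0.0001
```

```bash
python3 -c "
from m2 import *
st();panels()"
```

```text
t 26.6 tcp [0.5596 0.4972 0.3795] grasp [0.562  0.4981 0.2248] tx [0.997 0.07  0.016] ty [ 0.07  -0.998 -0.005] tz [ 0.015  0.006 -1.   ] q [ 0.634  0.489  1.308 -0.005  1.329  2.136] F [0.4 0.6 0.5] op -0.0001
panel c [471.   97.7] size [ 94.7 121.1] ang 3.8 mean [471.   97.9] board [-92.1 115.1] std 7.7
panel c [587.2 108.4] size [ 95.1 121.1] ang 3.9 mean [586.8 108.6] board [-89.4  -1.2] std 8.7
```

Call:
drive_tool:
  rows: [-1, -0.0375, -0.025, -0.01, -0.15, -1, -0.033, -0.03, -0.01, -0.15, -1, -0.0285, -0.035, -0.01, -0.15, -1, -0.023, -0.0385, -0.01, -0.15, -1, -0.017, -0.042, -0.01, -0.15, -1, -0.0105, -0.0435, -0.01, -0.15, -1, -0.004, -0.045, -0.01, -0.15, -1, 0.003, -0.045, -0.01, -0.15]

```text
time_s: 27.45
tcp_pos: [0.2437, 0.6725, 0.4543]
tool_rot: [0.002, 0.803, 0.596, 0.006]
force: [0.0, 1.8, 0.8]
opening: -0.0001
```

Call:
drive_tool:
  rows: [0, 0.0095, -0.044, -0.01, -0.15, 1, 0.016, -0.042, -0.01, -0.15, 1, 0.022, -0.039, -0.01, -0.15, 1, 0.028, -0.0355, -0.01, -0.15, 1, 0.033, -0.031, 0, -0.15, 1, 0.037, -0.026, 0, -0.15, 1, 0.04, -0.02, 0, -0.15, 1, 0.043, -0.0135, 0, -0.15]

```text
time_s: 28.25
tcp_pos: [-0.0707, 0.8492, 0.4902]
tool_rot: [0.005, 0.326, 0.945, 0.003]
force: [1.4, 1.0, 0.1]
opening: 0.0852
```

```bash
python3 -c "
from m2 import *
go([-.131,.85,.35],bx)"
```

```text
t 28.2 tcp [-0.0707  0.8492  0.4902] grasp [-0.0688  0.8496  0.3355] tx [-0.787  0.617 -0.008] ty [0.617 0.787 0.01 ] tz [ 0.012  0.003 -1.   ] q [ 1.573  0.688  0.817 -0.012  1.634  0.667] F [1.4 1.  0.1] op 0.0852
shift [ 0.0491 -0.038  -0.0152]
turn -0.734
```

Call:
drive_tool:
  rows: [1, 0, 0, 0, -0.147, 1, 0, 0, 0, -0.147, 1, 0, 0, 0, -0.147, 1, 0, 0, 0, -0.147, 1, 0, 0, 0, -0.147, 1, 0.03, 0.03, 0, 0, 1, 0.027, 0.03, 0, 0, 1, 0, 0.03, 0, 0]

```text
time_s: 29.05
tcp_pos: [-0.1366, 0.9321, 0.489]
tool_rot: [0.005, -0.035, 0.999, 0.003]
force: [-4.9, 23.7, 70.8]
opening: 0.0855
```

Call:
drive_tool:
  rows: [1, 0, 0.05, 0, 0, 1, 0, 0.05, 0, 0, 1, 0, 0.05, 0, 0, 1, 0, 0.05, 0, 0, 1, 0, 0.05, 0, 0, 1, 0, 0.05, 0, 0, 1, 0, 0.05, 0, 0, 1, 0, 0.05, 0, 0]

```text
time_s: 29.85
tcp_pos: [-0.1136, 0.9858, 0.4348]
tool_rot: [-0.005, -0.032, 0.991, 0.126]
force: [-0.6, 0.3, -0.7]
opening: 0.0856
```

```bash
python3 -c "
from m2 import *
s,Rm=st();print('tilt',np.degrees(np.arccos(-Rm[2,2])),bx)"
```

```text
t 29.9 tcp [-0.1136  0.9858  0.4348] grasp [-0.1165  1.0245  0.285 ] tx [-0.998 -0.065  0.003] ty [-0.063  0.966  0.251] tz [-0.019  0.25  -0.968] q [ 1.614  1.067  0.309  0.008  1.512 -0.022] F [-0.6  0.3 -0.7] op 0.0856
tilt 14.517111015151887 [-0.06871179  0.99763655]
```

Call:
drive_tool:
  rows: [1, 0, 0.05, 0, 0, 1, 0, 0.05, 0, 0, 1, 0, 0.05, 0, 0, 1, 0, 0.05, 0, 0, 1, 0, 0.05, 0, 0, 1, 0, 0.05, 0, 0, 1, 0, 0.05, 0, 0, 1, 0, 0.05, 0, 0]

```text
time_s: 30.65
tcp_pos: [-0.0986, 1.0109, 0.4752]
tool_rot: [-0.014, -0.031, 0.967, 0.253]
force: [-0.7, 0.2, -0.8]
opening: 0.0852
```

```bash
python3 -c "
from m2 import *
s,Rm=st();print('tilt',np.degrees(np.arccos(-Rm[2,2])),bx)"
```

```text
t 30.6 tcp [-0.0986  1.0109  0.4752] grasp [-0.1052  1.0864  0.3404] tx [-0.998 -0.068  0.011] ty [-0.054  0.87   0.49 ] tz [-0.043  0.488 -0.872] q [ 1.595  1.038  0.309  0.032  1.284 -0.042] F [-0.7  0.2 -0.8] op 0.0852
tilt 29.3509521519385 [-0.06871179  0.99763655]
```

Call:
drive_tool:
  rows: [1, 0, 0.05, 0, 0, 1, 0, 0.05, 0, 0, 1, 0, 0.05, 0, 0, 1, 0, 0.05, 0, 0, 1, 0, 0.05, 0, 0, 1, 0, 0.05, 0, 0, 1, 0, 0.05, 0, 0, 1, 0, 0.05, 0, 0]

```text
time_s: 31.45
tcp_pos: [-0.0878, 1.0075, 0.5768]
tool_rot: [-0.021, -0.03, 0.929, 0.367]
force: [-0.1, 0.3, -0.7]
opening: 0.0853
```

Call:
drive_tool:
  rows: [1, 0, 0.05, 0, 0, 1, 0, 0.05, 0, 0, 1, 0, 0.05, 0, 0, 1, 0, 0.05, 0, 0, 1, 0, 0.05, 0, 0, 1, 0, 0.05, 0, 0, 1, 0, 0.05, 0, 0, 1, 0, 0.05, 0, 0]

```text
time_s: 32.25
tcp_pos: [-0.0772, 0.9712, 0.7141]
tool_rot: [-0.026, -0.028, 0.882, 0.469]
force: [-0.5, -0.2, -0.2]
opening: 0.0854
```

```bash
python3 -c "
from m2 import *
s,Rm=st();print('tilt',np.degrees(np.arccos(-Rm[2,2])),bx)"
```

```text
t 32.2 tcp [-0.0772  0.9712  0.7141] grasp [-0.0883  1.099   0.6276] tx [-0.997 -0.074  0.019] ty [-0.026  0.559  0.829] tz [-0.072  0.826 -0.559] q [ 1.568  0.82   0.309  0.086  1.039 -0.071] F [-0.5 -0.2 -0.2] op 0.0854
tilt 56.00005206373948 [-0.06871179  0.99763655]
```

```bash
cat >> m2.py <<'E'
def gob(X,Y,Z):
    s,Rm=st();g=s["tcp_pos"]+arm.tcp_to_grasp*Rm[:,2];w=w2b(g);print("grasp board",(np.r_[w,g[2]-.08]*1000).round(1),"tilt",np.degrees(np.arccos(-Rm[2,2])).round(1),"tz board",(bx@Rm[:2,2]).round(3),(by@Rm[:2,2]).round(3))
    t=np.r_[b2w(X,Y),.08+Z]-g;print("shift",(Rm.T@t).round(4),"| tool comps of bx",(Rm.T@np.r_[bx,0]).round(3),"by",(Rm.T@np.r_[by,0]).round(3),"up",Rm[2].round(3))
E
python3 -c "
from m2 import *
gob(-.2,0,.22)"
```

```text
t 32.2 tcp [-0.0772  0.9712  0.7141] grasp [-0.0883  1.099   0.6276] tx [-0.997 -0.074  0.019] ty [-0.026  0.559  0.829] tz [-0.072  0.826 -0.559] q [ 1.568  0.82   0.309  0.086  1.039 -0.071] F [-0.5 -0.2 -0.2] op 0.0854
grasp board [945.  604.3 547.6] tilt 56.0 tz board 0.829 0.015
shift [-0.604  -0.9045 -0.775 ] | tool comps of bx [-0.006  0.559  0.829] by [ 1.    -0.012  0.015] up [ 0.019  0.829 -0.559]
```

Call:
drive_tool:
  rows: [1, -0.022, -0.033, -0.028, 0, 1, -0.022, -0.033, -0.028, 0, 1, -0.022, -0.033, -0.028, 0, 1, -0.022, -0.033, -0.028, 0, 1, -0.022, -0.033, -0.028, 0, 1, -0.022, -0.033, -0.028, 0, 1, -0.022, -0.033, -0.028, 0, 1, -0.022, -0.033, -0.028, 0]

```text
time_s: 33.05
tcp_pos: [0.1151, 0.6635, 0.622]
tool_rot: [-0.025, -0.029, 0.882, 0.469]
force: [-0.3, 0.3, 0.3]
opening: 0.0854
```

Call:
drive_tool:
  rows: [1, -0.022, -0.033, -0.028, 0, 1, -0.022, -0.033, -0.028, 0, 1, -0.022, -0.033, -0.028, 0, 1, -0.022, -0.033, -0.028, 0, 1, -0.022, -0.033, -0.028, 0, 1, -0.022, -0.033, -0.028, 0, 1, -0.022, -0.033, -0.028, 0, 1, -0.022, -0.033, -0.028, 0]

```text
time_s: 33.85
tcp_pos: [0.3135, 0.3443, 0.5262]
tool_rot: [-0.024, -0.03, 0.883, 0.468]
force: [0.9, -0.3, -0.3]
opening: 0.0854
```

```bash
python3 -c "
from m2 import *
gob(-.2,0,.22)"
```

```text
t 33.9 tcp [0.3135 0.3443 0.5262] grasp [0.3026 0.472  0.4395] tx [-0.997 -0.075  0.015] ty [-0.03   0.56   0.828] tz [-0.07   0.825 -0.56 ] q [ 0.456 -0.345  2.027  0.975  1.202 -1.434] F [ 0.9 -0.3 -0.3] op 0.0854
grasp board [292.7 257.4 359.5] tilt 55.9 tz board 0.828 0.013
shift [-0.2564 -0.3893 -0.3334] | tool comps of bx [-0.006  0.56   0.828] by [ 1.    -0.009  0.013] up [ 0.015  0.828 -0.56 ]
```

Call:
drive_tool:
  rows: [1, -0.0214, -0.0324, -0.0278, 0, 1, -0.0214, -0.0324, -0.0278, 0, 1, -0.0214, -0.0324, -0.0278, 0, 1, -0.0214, -0.0324, -0.0278, 0, 1, -0.0214, -0.0324, -0.0278, 0, 1, -0.0214, -0.0324, -0.0278, 0, 1, -0.0214, -0.0324, -0.0278, 0, 1, -0.0214, -0.0324, -0.0278, 0]

```text
time_s: 34.65
tcp_pos: [0.5079, 0.0284, 0.4332]
tool_rot: [-0.024, -0.029, 0.883, 0.467]
force: [0.6, 0.9, 0.0]
opening: 0.0853
```

Call:
drive_tool:
  rows: [1, -0.0214, -0.0324, -0.0278, 0, 1, -0.0214, -0.0324, -0.0278, 0, 1, -0.0214, -0.0324, -0.0278, 0, 1, -0.0214, -0.0324, -0.0278, 0, 1, 0, 0, 0, 0]

```text
time_s: 35.15
tcp_pos: [0.6058, -0.1322, 0.3832]
tool_rot: [-0.025, -0.026, 0.884, 0.467]
force: [-0.9, -0.3, 0.1]
opening: 0.0852
```

```bash
python3 -c "
from m2 import *
panels();gob(-.185,-.002,.026)"
```

```text
panel c [470.9  97.7] size [ 94.9 121.1] ang 3.8 mean [471.   97.9] board [-92.1 115.1] std 8.0
panel c [587.2 106.8] size [ 94.7 120.3] ang 0.9 mean [587.  107.8] board [-90.2  -1.3] std 21.5
t 35.2 tcp [ 0.6049 -0.1301  0.3846] grasp [ 0.5941 -0.0025  0.2977] tx [-0.997 -0.071  0.02 ] ty [-0.024  0.561  0.827] tz [-0.07   0.825 -0.561] q [-0.477  0.357  1.59   0.797  1.776 -2.184] F [-0.5  1.4 -0.1] op 0.0854
grasp board [-200.8   -0.8  217.7] tilt 55.9 tz board 0.827 0.013
shift [-0.005  -0.1498  0.1206] | tool comps of bx [-0.003  0.561  0.827] by [ 1.    -0.015  0.013] up [ 0.02   0.827 -0.561]
```

Call:
drive_tool:
  rows: [1, -0.001, -0.03, 0.024, 0, 1, -0.001, -0.03, 0.024, 0, 1, -0.001, -0.03, 0.024, 0, 1, -0.001, -0.03, 0.024, 0, 1, -0.001, -0.03, 0.024, 0, 1, 0, 0, 0, 0]
  grip_force: 20

```text
time_s: 35.8
tcp_pos: [0.6015, -0.1099, 0.1902]
tool_rot: [-0.03, -0.028, 0.882, 0.469]
force: [-0.9, 0.3, 0.5]
opening: 0.0857
```

```bash
python3 -c "
from m2 import *
gob(-.112,-.002,.026)
r=arm.get_image('wrist');cv2.imwrite('pics/g1.png',r['frame'][:,:,::-1])"
```

```text
t 35.8 tcp [ 0.6015 -0.1099  0.1902] grasp [0.5892 0.0178 0.1037] tx [-0.997 -0.077  0.027] ty [-0.021  0.559  0.829] tz [-0.079  0.826 -0.559] q [-0.45   0.603  1.665  0.788  1.542 -2.394] F [-0.9  0.3  0.5] op 0.0857
grasp board [-180.1    2.7   23.7] tilt 56.0 tz board 0.829 0.022
shift [-0.0052  0.04    0.0551] | tool comps of bx [-0.009  0.559  0.829] by [ 1.    -0.018  0.022] up [ 0.027  0.829 -0.559]
```

View pics/g1.png

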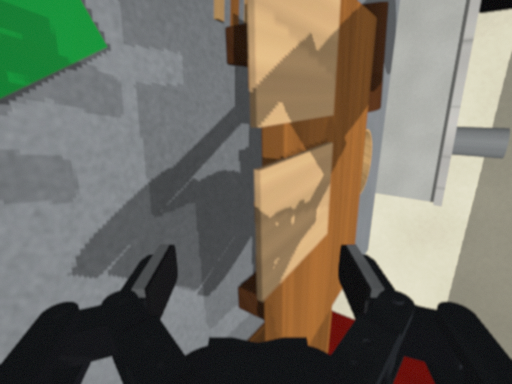

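Call:
drive_tool:
  rows: [1, -0.001, 0.01, 0.014, -0.03, 1, -0.002, 0.015, 0.02, 0, 1, -0.002, 0.015, 0.021, 0, 1, 0, 0, 0, 0]

```text
time_s: 36.25
tcp_pos: [0.6041, -0.0409, 0.2007]
tool_rot: [-0.017, -0.046, 0.882, 0.468]
force: [-0.2, -0.3, -0.5]
opening: 0.0856
```

Call:
drive_tool:
  rows: [1, 0, 0.008, -0.005, 0, 1, 0, 0.008, -0.005, 0, 1, 0, 0.008, -0.005, 0, 1, 0, 0.008, -0.006, 0, 1, 0, 0, 0, 0]

```text
time_s: 36.75
tcp_pos: [0.6041, -0.0446, 0.2376]
tool_rot: [-0.017, -0.043, 0.883, 0.468]
force: [0.2, 0.1, 0.3]
opening: 0.0852
```

```bash
python3 -c "
from m2 import *
gob(-.112,-.002,.063);panels()
r=arm.get_image('wrist');a=r['frame'];b=cv2.resize(arm.get_image('scene')['frame'][160:290,230:400],None,fx=2.6,fy=2.6,interpolation=2)
o=np.zeros((500,780,3),np.uint8);o[:288,:384]=cv2.resize(a,(384,288));o[:b.shape[0],384:384+b.shape[1]]=b[:,:396];cv2.imwrite('pics/g2.png',o[:,:,::-1])"
```

```text
t 36.8 tcp [ 0.6041 -0.0446  0.2376] grasp [0.5934 0.0829 0.1506] tx [-0.996 -0.091 -0.01 ] ty [-0.06   0.559  0.827] tz [-0.069  0.824 -0.562] q [-0.355  0.498  1.712  0.848  1.517 -2.34 ] F [0.2 0.1 0.3] op 0.0852
grasp board [-115.5   -5.9   70.6] tilt 55.8 tz board 0.827 0.013
shift [ 0.0039 -0.0043  0.0072] | tool comps of bx [-0.022  0.562  0.827] by [1.    0.021 0.013] up [-0.01   0.827 -0.562]
panel c [470.6  97.7] size [ 94.3 121.1] ang 3.8 mean [470.8  97.8] board [-92.2 115.3] std 12.5
panel c [584.1 124.8] size [ 93.9 120.9] ang 5.4 mean [578.3 130.4] board [-67.1   5.8] std 20.3
```

View pics/g2.png

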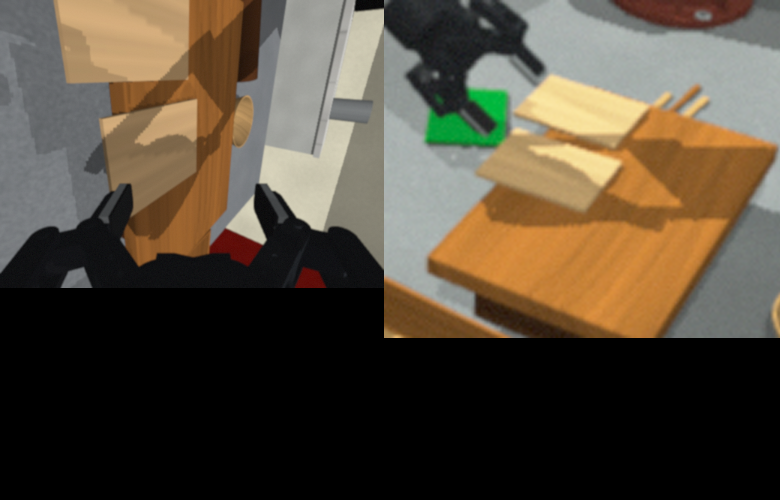

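```bash
python3 -c "
from m2 import *
rs=arm.get_image('scene');o=panels()
for c,rc in o:
    bp=cv2.boxPoints(rc)/1000;print([ (w2b(p)*1000).round(0).tolist() for p in bp])
for u,v in [(265.4,226.5),(280.4,210),(307.7,241.5),(322.7,223.5)]:
    print([(z,(w2b(pl(rs,u,v,z))*1000).round(0).tolist()) for z in (.085,.1,.115,.13)])
"
```

```text
panel c [470.5  97.6] size [ 94.1 121.2] ang 4.0 mean [470.8  97.8] board [-92.2 115.3] std 13.1
panel c [584.  124.8] size [ 94.2 120.9] ang 5.4 mean [578.  130.9] board [-66.6   6.1] std 20.4
[[-32.0, 163.0], [-153.0, 163.0], [-153.0, 68.0], [-32.0, 69.0]]
[[-14.0, 49.0], [-135.0, 46.0], [-132.0, -48.0], [-11.0, -45.0]]
[(0.085, [-128.0, -52.0]), (0.1, [-118.0, -70.0]), (0.115, [-108.0, -88.0]), (0.13, [-98.0, -106.0])]
[(0.085, [-131.0, 36.0]), (0.1, [-121.0, 16.0]), (0.115, [-111.0, -4.0]), (0.13, [-101.0, -24.0])]
[(0.085, [-8.0, -51.0]), (0.1, [-0.0, -69.0]), (0.115, [7.0, -87.0]), (0.13, [14.0, -105.0])]
[(0.085, [-7.0, 40.0]), (0.1, [-0.0, 20.0]), (0.115, [7.0, -0.0]), (0.13, [15.0, -21.0])]
```

Call:
drive_tool:
  rows: [1, 0.002, -0.0168, -0.0248, 0.01, 1, 0.002, -0.0218, 0.0148, 0, 1, 0, -0.0218, 0.0148, 0, 1, 0, 0, 0, 0, 1, 0, 0, 0, 0]

```text
time_s: 37.5
tcp_pos: [0.6013, -0.0736, 0.1817]
tool_rot: [-0.022, -0.037, 0.882, 0.469]
force: [-0.6, 0.3, -0.1]
opening: 0.0851
```

```bash
python3 -c "
from m2 import *
gob(-.101,0.0,.018)"
```

```text
t 37.5 tcp [ 0.6013 -0.0736  0.1817] grasp [0.5899 0.0542 0.0951] tx [-0.996 -0.086  0.004] ty [-0.045  0.558  0.829] tz [-0.074  0.826 -0.559] q [-0.399  0.598  1.695  0.824  1.492 -2.41 ] F [-0.6  0.3 -0.1] op 0.0851
grasp board [-143.9   -0.5   15.1] tilt 56.0 tz board 0.829 0.017
shift [-0.0002  0.0264  0.034 ] | tool comps of bx [-0.018  0.559  0.829] by [1.    0.006 0.017] up [ 0.004  0.829 -0.559]
```

Call:
drive_tool:
  rows: [1, 0, 0.008, 0.012, 0, 1, 0, 0.008, 0.012, 0, 1, 0, 0.008, 0.011, 0, 1, 0, 0, 0, 0]

```text
time_s: 37.9
tcp_pos: [0.5977, -0.0289, 0.1833]
tool_rot: [-0.022, -0.039, 0.883, 0.468]
force: [-0.9, -0.4, -0.7]
opening: 0.0853
```

```bash
python3 -c "
from m2 import *
gob(-.101,0.0,.07);panels()"
```

```text
t 37.9 tcp [ 0.5977 -0.0289  0.1833] grasp [0.586  0.0987 0.0965] tx [-0.996 -0.09   0.002] ty [-0.049  0.559  0.828] tz [-0.075  0.824 -0.561] q [-0.334  0.573  1.733  0.863  1.448 -2.391] F [-0.9 -0.4 -0.7] op 0.0853
grasp board [-99.3   0.3  16.5] tilt 55.9 tz board 0.828 0.018
shift [-0.0002  0.0433 -0.0314] | tool comps of bx [-0.021  0.561  0.828] by [1.    0.01  0.018] up [ 0.002  0.828 -0.561]
panel c [471.   97.3] size [ 94.7 120.3] ang 3.7 mean [471.   97.6] board [-92.4 115.2] std 17.8
panel c [584.4 124.8] size [ 94.6 120.9] ang 5.4 mean [580.7 131.6] board [-66.    3.4] std 20.6
```

Call:
drive_tool:
  rows: [1, 0, 0.0082, -0.0056, 0, 1, 0, 0.0082, -0.0056, 0, 1, 0, 0.0082, -0.0056, 0, 1, 0, 0.0082, -0.0056, 0, 1, 0, 0, 0, 0]

```text
time_s: 38.45
tcp_pos: [0.5992, -0.0323, 0.2248]
tool_rot: [-0.019, -0.038, 0.883, 0.467]
force: [0.3, 0.1, -0.3]
opening: 0.0851
```

```bash
cat > m3.py <<'E'
from m2 import *
# corners of panel(s) in scene view: light-wood mask contours
def scene_pan():
    r=arm.get_image("scene");f=r["frame"];g=cv2.cvtColor(f,cv2.COLOR_RGB2HSV).astype(int)
    m=(((g[:,:,1]>40)&(g[:,:,1]<125)&(g[:,:,2]>110)&(g[:,:,0]<28)&(g[:,:,0]>12))*255).astype(np.uint8);m[:180]=0;m[300:]=0;m[:,:240]=0;m[:,385:]=0
    for c in cv2.findContours(m,cv2.RETR_EXTERNAL,cv2.CHAIN_APPROX_NONE)[0]:
        if cv2.contourArea(c)<150: continue
        h=cv2.convexHull(c);a=cv2.approxPolyDP(h,4,True)[:,0];print("scene poly",a.tolist(),"area",cv2.contourArea(c))
        for u,v in a: print("   ",[(z,(w2b(pl(r,u,v,z))*1000).round(0).tolist()) for z in (.085,.11,.135)])
E
python3 -c "
from m3 import *
gob(-.09,0.0,.066);panels();scene_pan()"
```

```text
t 38.5 tcp [ 0.5992 -0.0323  0.2248] grasp [0.5884 0.0952 0.1378] tx [-0.996 -0.086 -0.002] ty [-0.05   0.56   0.827] tz [-0.07   0.824 -0.562] q [-0.339  0.506  1.732  0.858  1.49  -2.343] F [ 0.3  0.1 -0.3] op 0.0851
grasp board [-102.9   -1.8   57.8] tilt 55.8 tz board 0.827 0.013
shift [0.0016 0.014  0.0061] | tool comps of bx [-0.017  0.562  0.827] by [1.    0.011 0.013] up [-0.002  0.827 -0.562]
panel c [470.5  97.6] size [ 94.1 121.2] ang 4.0 mean [470.8  97.7] board [-92.3 115.4] std 13.3
panel c [585.9 128.7] size [ 95.7 118. ] ang 8.3 mean [581.1 134.2] board [-63.5   2.7] std 16.7
scene poly [[351, 192], [307, 240], [251, 266], [246, 263], [267, 217], [296, 189]] area 1782.0
    [(0.085, [-1.0, 230.0]), (0.11, [11.0, 190.0]), (0.135, [23.0, 149.0])]
    [(0.085, [-12.0, -46.0]), (0.11, [1.0, -77.0]), (0.135, [13.0, -107.0])]
    [(0.085, [-79.0, -203.0]), (0.11, [-64.0, -227.0]), (0.135, [-49.0, -252.0])]
    [(0.085, [-94.0, -200.0]), (0.11, [-79.0, -225.0]), (0.135, [-64.0, -250.0])]
    [(0.085, [-146.0, -12.0]), (0.11, [-128.0, -44.0]), (0.135, [-111.0, -76.0])]
    [(0.085, [-145.0, 159.0]), (0.11, [-128.0, 121.0]), (0.135, [-111.0, 83.0])]
```

Call:
drive_tool:
  rows: [0.3, 0, 0, 0, 0, -0.2, 0, 0, 0, 0, -0.6, 0, 0, 0, 0, -1, 0, 0, 0, 0, -1, 0, 0, 0, 0, -1, 0, 0, 0, 0, -1, 0, 0, 0, 0]
  grip_force: 35

```text
time_s: 39.25
tcp_pos: [0.5983, -0.0314, 0.2228]
tool_rot: [-0.021, -0.038, 0.882, 0.469]
force: [-0.5, 1.0, 1.9]
opening: 0.0049
```

```bash
python3 -c "
from m3 import *
gob(-.09,0.0,.16);panels();scene_pan()"
```

```text
t 39.2 tcp [ 0.5983 -0.0314  0.2228] grasp [0.587  0.0963 0.1362] tx [-0.996 -0.087  0.002] ty [-0.047  0.558  0.829] tz [-0.073  0.826 -0.56 ] q [-0.338  0.509  1.734  0.859  1.491 -2.343] F [-0.5  1.   1.9] op 0.0049
grasp board [-101.7   -0.5   56.2] tilt 56.0 tz board 0.829 0.016
shift [ 0.0005  0.0926 -0.0484] | tool comps of bx [-0.018  0.56   0.829] by [1.    0.009 0.016] up [ 0.002  0.829 -0.56 ]
panel c [470.8  97.7] size [ 93.9 121.1] ang 3.8 mean [470.7  97.9] board [-92.1 115.4] std 13.8
panel c [585.8 160.7] size [ 97.8 109.7] ang 6.9 mean [584.7 161.3] board [-36.7  -2.7] std 10.9
scene poly [[351, 193], [317, 244], [251, 266], [246, 263], [293, 189]] area 1659.0
    [(0.085, [1.0, 225.0]), (0.11, [13.0, 185.0]), (0.135, [25.0, 144.0])]
    [(0.085, [16.0, -47.0]), (0.11, [27.0, -78.0]), (0.135, [39.0, -108.0])]
    [(0.085, [-79.0, -203.0]), (0.11, [-64.0, -227.0]), (0.135, [-49.0, -252.0])]
    [(0.085, [-94.0, -200.0]), (0.11, [-79.0, -225.0]), (0.135, [-64.0, -250.0])]
    [(0.085, [-152.0, 154.0]), (0.11, [-135.0, 116.0]), (0.135, [-117.0, 78.0])]
```

Call:
drive_tool:
  rows: [-1, 0, 0, 0, 0, -1, 0, 0.01, -0.007, 0, -1, 0, 0.016, -0.01, 0, -1, 0, 0.02, -0.013, 0, -1, 0, 0.02, -0.013, 0, -1, 0, 0.02, -0.013, 0, -1, 0, 0, 0, 0]
  grip_force: 60

```text
time_s: 40.05
tcp_pos: [0.5997, -0.0302, 0.3305]
tool_rot: [-0.017, -0.04, 0.884, 0.466]
force: [-0.4, 0.6, -0.2]
opening: 0.003
```

Call:
drive_tool:
  rows: [-1, 0, 0, 0, 0.1, -1, 0, 0, 0, 0.13, -1, 0, 0, 0, 0.14, -1, 0, 0, 0, 0.14, -1, 0, 0, 0, 0.14, -1, 0, 0, 0, 0.14, -1, 0, 0, 0, 0.14, -1, 0, 0, 0, 0.14]

```text
time_s: 40.85
tcp_pos: [0.5979, -0.0299, 0.324]
tool_rot: [-0.258, 0.42, 0.778, 0.39]
force: [0.1, -0.4, -0.4]
opening: 0.0029
```

```bash
python3 -c "
from m3 import *
gob(-.09,0.0,.16)
"
```

```text
t 40.9 tcp [ 0.5979 -0.0299  0.324 ] grasp [0.5866 0.0975 0.237 ] tx [-0.514  0.453  0.729] ty [0.855 0.342 0.39 ] tz [-0.073  0.823 -0.563] q [-0.336  0.359  1.714  0.854  1.598 -1.136] F [ 0.1 -0.4 -0.4] op 0.0029
grasp board [-100.4   -0.2  157. ] tilt 55.8 tz board 0.827 0.016
shift [0.0074 0.004  0.0069] | tool comps of bx [0.487 0.283 0.827] by [ 0.481 -0.876  0.016] up [ 0.729  0.39  -0.563]
```

```bash
python3 -c "
from m3 import *
panels();scene_pan();r=arm.get_image('wrist');b=cv2.resize(arm.get_image('scene')['frame'][130:290,220:400],None,fx=2.2,fy=2.2,interpolation=2)
o=np.zeros((360,790,3),np.uint8);o[:288,:384]=cv2.resize(r['frame'],(384,288));o[:b.shape[0],390:390+b.shape[1]]=b;cv2.imwrite('pics/g3.png',o[:,:,::-1])"
```

```text
panel c [470.7  97.7] size [ 93.7 121. ] ang 4.0 mean [470.8  97.8] board [-92.2 115.3] std 10.4
scene poly [[351, 193], [247, 257], [282, 180], [323, 180]] area 1558.5
    [(0.085, [1.0, 225.0]), (0.11, [13.0, 185.0]), (0.135, [25.0, 144.0])]
    [(0.085, [-104.0, -180.0]), (0.11, [-88.0, -206.0]), (0.135, [-72.0, -232.0])]
    [(0.085, [-205.0, 183.0]), (0.11, [-185.0, 144.0]), (0.135, [-166.0, 105.0])]
    [(0.085, [-99.0, 250.0]), (0.11, [-84.0, 209.0]), (0.135, [-68.0, 168.0])]
```

View pics/g3.png

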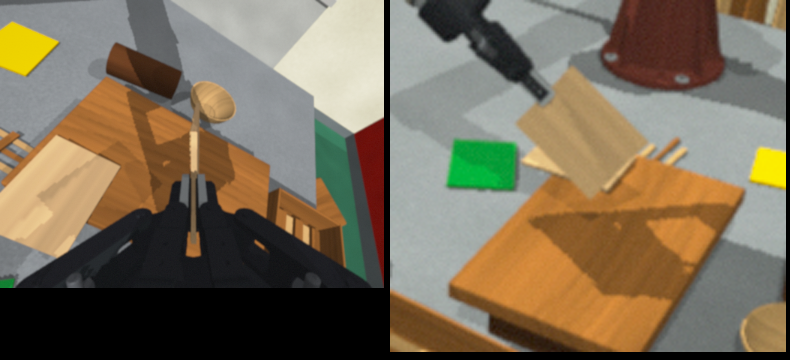

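Call:
drive_tool:
  rows: [-1, 0, 0, 0, 0.14, -1, 0, 0, 0, 0.14, -1, 0, 0, 0, 0.14, -1, 0, 0, 0, 0.14, -1, 0, 0, 0, 0.14, -1, 0, 0, 0, 0.14, -1, 0, 0, 0, 0.14, -1, 0, 0, 0, 0.14]

```text
time_s: 41.85
tcp_pos: [0.5981, -0.0298, 0.3247]
tool_rot: [-0.426, 0.768, 0.437, 0.195]
force: [0.8, 0.1, -0.8]
opening: 0.0029
```

Call:
drive_tool:
  rows: [-1, 0, 0, 0, 0.14, -1, 0, 0, 0, 0.14, -1, 0, 0, 0, 0.14, -1, 0, 0, 0, 0.14, -1, 0, 0, 0, 0.14, -1, 0, 0, 0, 0.14, -1, 0, 0, 0, 0.1, -1, 0, 0, 0, 0]

```text
time_s: 42.65
tcp_pos: [0.5981, -0.0298, 0.3247]
tool_rot: [-0.468, 0.883, 0.044, -0.018]
force: [-0.8, 0.2, -1.0]
opening: 0.0032
```

```bash
python3 -c "
from m3 import *
gob(-.043,0.0,.085);panels(z=.16)
"
```

```text
t 42.6 tcp [ 0.5981 -0.0298  0.3247] grasp [0.5869 0.0977 0.2378] tx [0.996 0.094 0.009] ty [ 0.06  -0.558 -0.827] tz [-0.073  0.824 -0.562] q [-0.336  0.358  1.713  0.855  1.599  0.916] F [-0.8  0.2 -1. ] op 0.0032
grasp board [-100.2   -0.5  157.8] tilt 55.8 tz board 0.827 0.016
shift [0.0003 0.0281 0.0882] | tool comps of bx [ 0.025 -0.561  0.827] by [-1.    -0.022  0.016] up [ 0.009 -0.827 -0.562]
panel c [464.6  91.5] size [ 89.7 115.3] ang 4.0 mean [464.7  91.6] board [-97.9 121.8] std 10.3
panel c [587.4 156.6] size [96.7 93.6] ang 8.0 mean [584.5 158.2] board [-39.7  -2.2] std 13.7
```

Call:
drive_tool:
  rows: [-1, 0, 0.0088, 0.0226, 0, -1, 0, 0.0088, 0.0226, 0, -1, 0, 0.0088, 0.0226, 0, -1, 0, 0.0088, 0.0226, 0, -1, 0, 0, 0, 0]

```text
time_s: 43.2
tcp_pos: [0.5921, 0.0267, 0.2422]
tool_rot: [-0.469, 0.882, 0.043, -0.021]
force: [-1.1, 0.8, 0.1]
opening: 0.0029
```

```bash
python3 -c "
from m3 import *
gob(-.045,0.0,.075)
"
```

```text
t 43.2 tcp [0.5921 0.0267 0.2422] grasp [0.5801 0.1543 0.1557] tx [0.995 0.096 0.004] ty [ 0.057 -0.557 -0.829] tz [-0.077  0.825 -0.559] q [-0.25   0.451  1.773  0.904  1.452  0.847] F [-1.1  0.8  0.1] op 0.0029
grasp board [-43.3   2.4  75.7] tilt 56.0 tz board 0.829 0.021
shift [ 0.0024  0.0016 -0.0011] | tool comps of bx [ 0.028 -0.559  0.829] by [-1.    -0.019  0.021] up [ 0.004 -0.829 -0.559]
```

Call:
drive_tool:
  rows: [-0.6, 0, 0, 0, 0, -0.2, 0, 0, 0, 0, 0.2, 0, 0, 0, 0, 0.6, 0, 0, 0, 0, 1, 0, 0, 0, 0, 1, 0, 0, 0, 0]

```text
time_s: 43.8
tcp_pos: [0.5939, 0.0249, 0.2455]
tool_rot: [-0.468, 0.883, 0.043, -0.018]
force: [0.4, -0.2, 0.9]
opening: 0.0855
```

```bash
python3 -c "
from m3 import *
gob(-.125,0.0,.075);panels()
"
```

```text
t 43.8 tcp [0.5939 0.0249 0.2455] grasp [0.5827 0.1524 0.1586] tx [0.996 0.093 0.008] ty [ 0.059 -0.558 -0.828] tz [-0.072  0.824 -0.561] q [-0.252  0.448  1.769  0.904  1.452  0.85 ] F [ 0.4 -0.2  0.9] op 0.0855
grasp board [-45.4  -0.1  78.6] tilt 55.8 tz board 0.827 0.015
shift [-0.0021  0.0477 -0.0638] | tool comps of bx [ 0.024 -0.561  0.827] by [-1.    -0.02   0.015] up [ 0.008 -0.828 -0.561]
panel c [470.5  97.9] size [ 93.9 120.7] ang 3.0 mean [471.3  99. ] board [-91.1 114.8] std 9.8
panel c [575.2 196.4] size [ 93.6 119.9] ang 6.3 mean [567.2 203.9] board [ 7.1 11.8] std 22.3
```

Call:
drive_tool:
  rows: [1, 0, 0.0112, -0.0165, 0, 1, 0, 0.0112, -0.0165, 0, 1, 0, 0.0112, -0.0165, 0, 1, 0, 0.0112, -0.0165, 0, 1, 0, 0.02, -0.03, 0, 1, -0.038, 0, 0, 0, 1, -0.038, 0, 0, 0, 1, -0.038, 0, 0, 0]

```text
time_s: 44.65
tcp_pos: [0.4899, -0.102, 0.2443]
tool_rot: [-0.468, 0.883, 0.043, -0.018]
force: [0.3, 0.8, -0.5]
opening: 0.0853
```

```bash
python3 -c "
from m3 import *
gob(-.182,0.115,.017);panels()
"
```

```text
t 44.6 tcp [ 0.4899 -0.102   0.2443] grasp [0.4788 0.0255 0.1575] tx [0.996 0.092 0.008] ty [ 0.058 -0.558 -0.828] tz [-0.072  0.825 -0.561] q [-0.528  0.335  1.934  0.742  1.575  0.666] F [ 0.3  0.8 -0.5] op 0.0853
grasp board [-164.8  112.3   77.5] tilt 55.9 tz board 0.827 0.015
shift [-0.0036  0.0596  0.0198] | tool comps of bx [ 0.024 -0.561  0.827] by [-1.    -0.02   0.015] up [ 0.008 -0.828 -0.561]
panel c [470.5  97.6] size [ 94.1 120.2] ang 4.0 mean [469.7 100.2] board [-89.7 116.3] std 18.8
panel c [575.5 196.6] size [ 93.5 120.1] ang 6.8 mean [575.4 196.3] board [-1.1  4.2] std 17.9
```

Call:
drive_tool:
  rows: [1, -0.001, 0.02, 0.007, 0, 1, -0.001, 0.02, 0.007, 0, 1, -0.001, 0.02, 0.006, 0, 1, 0, 0, 0, 0, 1, 0, 0, 0, 0]

```text
time_s: 45.2
tcp_pos: [0.4902, -0.1185, 0.1837]
tool_rot: [-0.469, 0.882, 0.042, -0.018]
force: [0.2, 1.0, 0.3]
opening: 0.0853
```

```bash
python3 -c "
from m3 import *
gob(-.110,0.115,.017)
"
```

```text
t 45.2 tcp [ 0.4902 -0.1185  0.1837] grasp [0.4791 0.0092 0.097 ] tx [0.996 0.092 0.007] ty [ 0.058 -0.557 -0.828] tz [-0.072  0.825 -0.56 ] q [-0.554  0.46   1.915  0.728  1.51   0.582] F [0.2 1.  0.3] op 0.0853
grasp board [-181.2  113.2   17. ] tilt 55.9 tz board 0.828 0.015
shift [-0.0002 -0.0399  0.059 ] | tool comps of bx [ 0.023 -0.56   0.828] by [-1.    -0.019  0.015] up [ 0.007 -0.828 -0.56 ]
```

Call:
drive_tool:
  rows: [1, 0, -0.0085, 0.0126, 0, 1, 0, -0.0085, 0.0126, 0, 1, 0, -0.0085, 0.0126, 0, 1, 0, -0.0085, 0.0126, 0, 1, 0, -0.0085, 0.0126, 0, 1, 0, 0, 0, 0]

```text
time_s: 45.8
tcp_pos: [0.4821, -0.0399, 0.1833]
tool_rot: [-0.468, 0.882, 0.044, -0.02]
force: [-0.7, 0.1, 0.4]
opening: 0.0855
```

```bash
python3 -c "
from m3 import *
gob(-.105,0.115,.06);panels()
"
```

```text
t 45.8 tcp [ 0.4821 -0.0399  0.1833] grasp [0.4703 0.0876 0.0966] tx [0.995 0.096 0.007] ty [ 0.059 -0.557 -0.828] tz [-0.076  0.825 -0.56 ] q [-0.429  0.408  1.998  0.812  1.431  0.62 ] F [-0.7  0.1  0.4] op 0.0855
grasp board [-102.3  116.5   16.6] tilt 55.9 tz board 0.828 0.019
shift [ 0.0017 -0.0344 -0.0266] | tool comps of bx [ 0.027 -0.56   0.828] by [-1.    -0.021  0.019] up [ 0.007 -0.828 -0.56 ]
panel c [470.5  98.7] size [ 93.9 118.1] ang 3.6 mean [468.8 105.6] board [-84.2 116.7] std 19.7
panel c [575.5 196.4] size [ 93.5 120.4] ang 6.8 mean [575.5 195.9] board [-1.5  4.1] std 17.8
```

Call:
drive_tool:
  rows: [1, 0, -0.0088, -0.006, 0, 1, 0, -0.0088, -0.006, 0, 1, 0, -0.0088, -0.006, 0, 1, 0, -0.0088, -0.006, 0, 1, 0, 0, 0, 0]

```text
time_s: 46.35
tcp_pos: [0.4836, -0.0432, 0.2281]
tool_rot: [-0.467, 0.883, 0.043, -0.016]
force: [-0.1, 0.7, -1.2]
opening: 0.0853
```

Call:
drive_tool:
  rows: [0.3, 0, 0, 0, 0, -0.2, 0, 0, 0, 0, -0.6, 0, 0, 0, 0, -1, 0, 0, 0, 0, -1, 0, 0, 0, 0, -1, 0, 0, 0, 0, -1, 0, 0, 0, 0]
  grip_force: 35

```text
time_s: 47.05
tcp_pos: [0.4826, -0.0419, 0.2267]
tool_rot: [-0.47, 0.881, 0.043, -0.019]
force: [-0.7, 2.5, 5.1]
opening: 0.0048
```

```bash
python3 -c "
from m3 import *
gob(-.09,0.115,.16);panels()
"
```

```text
t 47.0 tcp [ 0.4826 -0.0419  0.2267] grasp [0.4713 0.0861 0.1406] tx [0.996 0.093 0.007] ty [ 0.058 -0.554 -0.831] tz [-0.073  0.828 -0.557] q [-0.433  0.323  1.999  0.808  1.493  0.68 ] F [-0.7  2.5  5.1] op 0.0048
grasp board [-103.9  115.6   60.6] tilt 56.2 tz board 0.831 0.016
shift [ 0.0017 -0.0903 -0.0438] | tool comps of bx [ 0.025 -0.556  0.831] by [-1.    -0.02   0.016] up [ 0.007 -0.831 -0.557]
panel c [469.7 134.4] size [ 97.  102.4] ang 6.9 mean [468.5 137. ] board [-52.9 114.9] std 8.2
panel c [575.5 196.6] size [ 93.5 120. ] ang 6.8 mean [575.7 196.6] board [-0.9  3.9] std 18.3
```

Call:
drive_tool:
  rows: [-1, 0, 0, 0, 0, -1, 0, -0.01, -0.007, 0, -1, 0, -0.016, -0.01, 0, -1, 0, -0.02, -0.013, 0, -1, 0, -0.02, -0.013, 0, -1, 0, -0.02, -0.013, 0, -1, 0, 0, 0, 0]
  grip_force: 60

```text
time_s: 47.8
tcp_pos: [0.483, -0.0414, 0.332]
tool_rot: [-0.466, 0.884, 0.044, -0.015]
force: [0.6, 0.1, -1.2]
opening: 0.004
```

Call:
drive_tool:
  rows: [-1, 0, 0, 0, -0.1, -1, 0, 0, 0, -0.13, -1, 0, 0, 0, -0.14, -1, 0, 0, 0, -0.14, -1, 0, 0, 0, -0.14, -1, 0, 0, 0, -0.14, -1, 0, 0, 0, -0.14, -1, 0, 0, 0, -0.14]

```text
time_s: 48.6
tcp_pos: [0.4813, -0.0409, 0.3271]
tool_rot: [-0.411, 0.737, 0.489, 0.223]
force: [0.1, 0.2, -1.4]
opening: 0.0038
```

Call:
drive_tool:
  rows: [-1, 0, 0, 0, -0.14, -1, 0, 0, 0, -0.14, -1, 0, 0, 0, -0.14, -1, 0, 0, 0, -0.14, -1, 0, 0, 0, -0.14, -1, 0, 0, 0, -0.14, -1, 0, 0, 0, -0.14, -1, 0, 0, 0, -0.14]

```text
time_s: 49.4
tcp_pos: [0.4813, -0.0409, 0.3271]
tool_rot: [-0.229, 0.365, 0.805, 0.407]
force: [0.7, -0.2, -0.6]
opening: 0.0036
```

Call:
drive_tool:
  rows: [-1, 0, 0, 0, -0.14, -1, 0, 0, 0, -0.14, -1, 0, 0, 0, -0.14, -1, 0, 0, 0, -0.14, -1, 0, 0, 0, -0.14, -1, 0, 0, 0, -0.14, -1, 0, 0, 0, -0.1, -1, 0, 0, 0, 0]

```text
time_s: 50.2
tcp_pos: [0.4814, -0.0408, 0.3273]
tool_rot: [-0.022, -0.037, 0.883, 0.467]
force: [-0.3, 0.2, -0.7]
opening: 0.0039
```

```bash
python3 -c "
from m3 import *
gob(-.034,0.112,.072);panels(z=.16)
"
```

```text
t 50.2 tcp [ 0.4814 -0.0408  0.3273] grasp [0.4701 0.0866 0.2402] tx [-0.996 -0.086  0.004] ty [-0.045  0.561  0.827] tz [-0.073  0.823 -0.563] q [-0.431  0.142  1.977  0.802  1.627 -2.301] F [-0.3  0.2 -0.7] op 0.0039
grasp board [-103.3  116.8  160.2] tilt 55.7 tz board 0.826 0.016
shift [-0.0063 -0.0339  0.1069] | tool comps of bx [-0.017  0.563  0.826] by [1.    0.007 0.016] up [ 0.004  0.827 -0.563]
panel c [471.  133.5] size [97.1 99.9] ang 7.6 mean [464.3 129.9] board [-59.7 119.6] std 10.5
panel c [564.8 185.7] size [ 88.2 114.4] ang 6.8 mean [564.9 185.5] board [-11.2  15.4] std 21.9
```

Call:
drive_tool:
  rows: [-1, 0, -0.009, 0.026, 0, -1, 0, -0.009, 0.026, 0, -1, 0, -0.009, 0.026, 0, -1, 0, -0.009, 0.0255, 0, -1, 0, 0, 0, 0]

```text
time_s: 50.75
tcp_pos: [0.4735, 0.0261, 0.2373]
tool_rot: [-0.025, -0.036, 0.883, 0.468]
force: [-0.6, 0.6, -1.1]
opening: 0.0039
```

```bash
python3 -c "
from m3 import *
gob(-.037,0.116,.069)
"
```

```text
t 50.8 tcp [0.4735 0.0261 0.2373] grasp [0.4613 0.1536 0.1506] tx [-0.996 -0.088  0.011] ty [-0.04   0.559  0.828] tz [-0.079  0.824 -0.56 ] q [-0.311  0.26   2.055  0.876  1.432 -2.377] F [-0.6  0.6 -1.1] op 0.0039
grasp board [-35.8 121.   70.6] tilt 55.9 tz board 0.828 0.022
shift [-0.005  -0.002  -0.0002] | tool comps of bx [-0.019  0.561  0.828] by [1.    0.002 0.022] up [ 0.011  0.828 -0.56 ]
```

Call:
drive_tool:
  rows: [-0.6, 0, 0, 0, 0, -0.2, 0, 0, 0, 0, 0.2, 0, 0, 0, 0, 0.6, 0, 0, 0, 0, 1, 0, 0, 0, 0, 1, 0, 0, 0, 0]

```text
time_s: 51.35
tcp_pos: [0.476, 0.0243, 0.241]
tool_rot: [-0.021, -0.038, 0.883, 0.468]
force: [0.2, -0.6, -0.6]
opening: 0.0851
```

Call:
drive_tool:
  rows: [1, 0, -0.0112, -0.0166, 0, 1, 0, -0.0112, -0.0166, 0, 1, 0, -0.0112, -0.0166, 0, 1, 0, -0.0112, -0.0166, 0, 1, 0, -0.0224, -0.033, 0, 1, 0, -0.0224, -0.033, 0, 1, 0, 0.02, -0.04, 0, 1, 0, 0.02, -0.04, 0]

```text
time_s: 52.15
tcp_pos: [0.4931, -0.1796, 0.3184]
tool_rot: [-0.022, -0.036, 0.882, 0.469]
force: [0.1, -0.4, 0.2]
opening: 0.0851
```

```bash
python3 -c "
from m3 import *
st();o=panels()
for c,rc in o: print([(w2b(p)*1000).round(0).tolist() for p in cv2.boxPoints(rc)/1000])
r=arm.get_image('top');f=r['frame'];a=cv2.resize(f[105:225,155:250],None,fx=3.6,fy=3.6,interpolation=2)
s=arm.get_image('scene')['frame'];b=cv2.resize(s[165:300,235:390],None,fx=2.8,fy=2.8,interpolation=2);c=cv2.resize(f[130:215,300:390],None,fx=3,fy=2,interpolation=2)
o=np.zeros((600,790,3),np.uint8);o[:432,:342]=a;o[:378,350:350+434]=b;c=cv2.resize(f[135:205,310:380],None,fx=2.8,fy=2.8,interpolation=2);o[390:390+c.shape[0],400:400+c.shape[1]]=c;cv2.imwrite('pics/end.png',o[:,:,::-1])"
```

```text
t 52.1 tcp [ 0.4931 -0.1796  0.3184] grasp [ 0.4818 -0.0518  0.2319] tx [-0.996 -0.085  0.005] ty [-0.043  0.557  0.829] tz [-0.073  0.826 -0.559] q [-0.641  0.285  1.824  0.681  1.76  -2.426] F [ 0.1 -0.4  0.2] op 0.0851
panel c [460.4 184.1] size [ 92.1 120.3] ang 5.9 mean [459.4 183.8] board [ -5.6 120.8] std 24.5
panel c [575.5 196.6] size [ 93.5 120. ] ang 6.8 mean [575.5 196.3] board [-1.1  4.1] std 18.0
[[53.0, 168.0], [-67.0, 164.0], [-64.0, 72.0], [56.0, 76.0]]
[[57.0, 54.0], [-63.0, 48.0], [-58.0, -46.0], [61.0, -40.0]]
```

View pics/end.png

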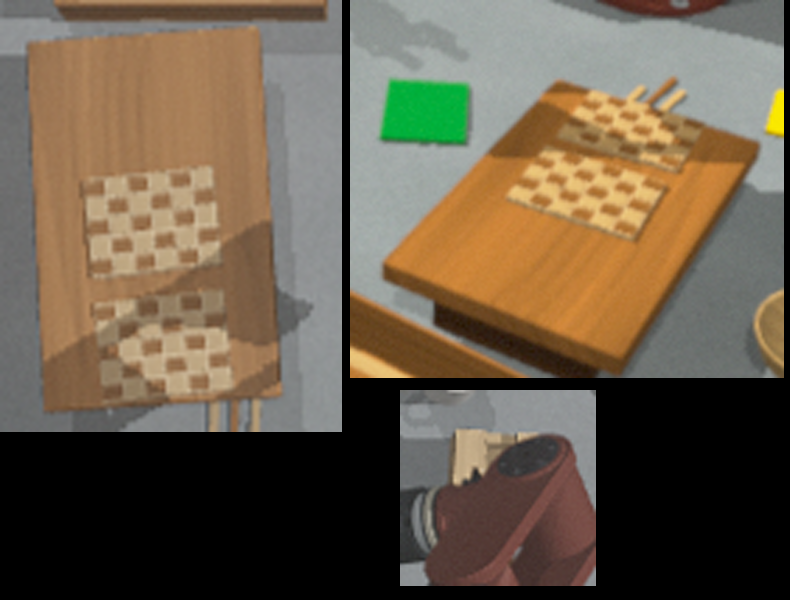

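Call:
drive_tool:
  rows: [1, 0, 0.041, -0.028, 0, 1, 0, 0.041, -0.028, 0, 1, 0, 0.041, -0.028, 0, 1, 0, 0.041, -0.028, 0, 1, 0, 0.028, 0.041, 0, 1, 0, 0.028, 0.041, 0, 1, 0, 0.028, 0.041, 0, 1, 0, 0.028, 0.041, 0]

```text
time_s: 53.1
tcp_pos: [0.476, 0.0211, 0.5165]
tool_rot: [-0.022, -0.037, 0.883, 0.468]
force: [0.2, -0.4, 1.1]
opening: 0.0852
```

Call:
drive_tool:
  rows: [1, 0, 0.028, 0.041, 0, 1, 0, 0.028, 0.041, 0, 1, 0, 0.028, 0.041, 0, 1, 0, 0.028, 0.041, 0, 1, 0, 0.028, 0.041, 0, 1, 0, 0.028, 0.041, 0, 1, 0, 0, 0, 0]

```text
time_s: 53.8
tcp_pos: [0.4483, 0.3206, 0.5172]
tool_rot: [-0.025, -0.041, 0.882, 0.468]
force: [0.3, -0.3, 0.6]
opening: 0.0857
```

```bash
python3 -c "
from m3 import *
st();r=arm.get_image('top');f=r['frame']
g=cv2.cvtColor(f,cv2.COLOR_RGB2HSV).astype(int)
m=np.zeros(f.shape[:2],np.uint8);m[165:225,325:370]=(((g[:,:,2]<115)&(g[:,:,1]>85))*255)[165:225,325:370]
n,l,s,c=cv2.connectedComponentsWithStats(m);print(s[1:].tolist())
i=1+np.argmax(s[1:,4]);ys,xs=np.where(l==i);P=np.array([pl(r,u,v,.054)[:2] for u,v in zip(xs,ys)]);print(cv2.minAreaRect((P*1000).astype(np.float32)))
print('expected handle far end px',px(r,[.592-.052-.095,-.301+.0065,.054]),'near',px(r,[.592-.052,-.301+.0023,.054]))
for row in range(142,206,3): print(row,' '.join('%3d,%2d'%(f[row,c].mean(),g[row,c,1]) for c in range(330,364,3)))
"
```

```text
t 53.8 tcp [0.4483 0.3206 0.5172] grasp [0.4356 0.4481 0.4305] tx [-0.995 -0.095  0.005] ty [-0.049  0.559  0.828] tz [-0.082  0.824 -0.561] q [ 0.295 -0.083  1.827  0.997  1.312 -1.6  ] F [ 0.3 -0.3  0.6] op 0.0857
[[344, 195, 6, 4, 11], [344, 198, 3, 1, 3], [345, 200, 4, 2, 6], [347, 201, 4, 9, 20], [345, 204, 2, 6, 7], [346, 211, 5, 6, 9], [350, 214, 1, 1, 1], [350, 216, 2, 3, 3], [346, 218, 3, 1, 3]]
((449.90948486328125, -311.6600341796875), (10.074542045593262, 27.091794967651367), 89.1582260131836)
expected handle far end px (np.float64(343.4080648983429), np.float64(206.42833942030032)) near (np.float64(344.2769487820253), np.float64(178.40194002098502))
142 126, 8 126,12 127,10 127, 8 128, 8 140, 9 145, 9 141, 7 143, 7 144, 9 142, 5 144, 7
145 129,10 127, 8 129,10 127, 8 129,10 142, 9 140,11 142, 7 143, 5 143, 5 143, 7 146, 9
148 130, 8 122, 2 125,16 128,14 127,10 141, 9 141,11 142, 9 145,10 144, 7 144, 9 143, 5
151 166,70 160,75 159,77 154,77 157,76 161,73 120,67  94,49 162,70 161,76 152,70 142, 0
154 155,79 161,77 160,75 157,75 115,76 111,78  99,72  90,75 157,78 163,76 156
[... 806 characters left out ...]
  92, 5  93, 5  92, 5 160, 5 160, 6 162,11 162, 6 161, 8 149, 5 125,10 130, 6 137, 7
187 102, 5  92, 5  84, 6 160, 8 159, 8 162, 6 164, 8 161, 5 157,10 129, 6 130, 8 143, 9
190 106, 9 108, 5 103, 7 161, 8 161, 8 164, 6 167, 8 163, 6 159, 5 142, 9 144, 7 143, 9
193 110,11 104,10 106, 7  87, 9  99, 5  92, 8  91,14 129, 8 130,10 145, 7 147, 9 141, 9
196 103,10 110, 5 109,11  90,14 137,11  76,90  76,87 137, 7 128,10 147,10 142,12 145, 9
199 115, 7 107, 5 105, 7 108, 9 143, 9  77,83  80,81 139, 7 145, 7 144,10 143, 7 139, 9
202 143, 9 106, 9 105,12 107, 7 110, 9  74,84  74,93 142, 5 144,10 145, 9 143,10 137, 9
205 140, 9 105,12 105,10 106, 7 106,12  74,86  75,86 123, 4 144, 7 144, 9 144,10 143,10
```

Call:
drive_tool:
  rows: [-1, 0, 0, 0, 0.15, -1, 0, 0, 0, 0.15, -1, 0, 0, 0, 0.15, -1, 0, 0, 0, 0.15, -1, 0, 0, 0, 0.15, -1, 0, 0, 0, 0.15, -1, 0, 0, 0, 0.15, -1, 0, 0, 0, 0.15]

```text
time_s: 54.65
tcp_pos: [0.4512, 0.3145, 0.5174]
tool_rot: [-0.283, 0.471, 0.748, 0.373]
force: [-0.1, 0.8, -1.0]
opening: -0.0002
```

Call:
drive_tool:
  rows: [-1, 0, 0, 0, 0.15, -1, 0, 0, 0, 0.15, -1, 0, 0, 0, 0.15, -1, 0, 0, 0, 0.15, -1, 0, 0, 0, 0.15, -1, 0, 0, 0, 0.15, -1, 0, 0, 0, 0.15, -1, 0, 0, 0, 0.15]

```text
time_s: 55.45
tcp_pos: [0.4512, 0.3145, 0.5175]
tool_rot: [-0.444, 0.811, 0.352, 0.148]
force: [0.1, -0.2, 0.2]
opening: -0.0002
```

Call:
drive_tool:
  rows: [-1, 0, 0, 0, 0.15, -1, 0, 0, 0, 0.15, -1, 0, 0, 0, 0.15, -1, 0, 0, 0, 0.15, -1, 0, 0, 0, 0.14]

```text
time_s: 55.95
tcp_pos: [0.4512, 0.3145, 0.5174]
tool_rot: [-0.467, 0.883, 0.035, -0.023]
force: [0.3, 0.9, 0.4]
opening: 0.0003
```

```bash
cat > path.py <<'E'
from ik import *
from h import st,arm
s,Rm=st();q=s["q"];p0=s["tcp_pos"]
print("tcp of glue px"); 
for tgt in ([.17,-.7,.55],[.17,-.8,.45]):
    qq=q.copy();print(tgt)
    for a in np.linspace(.1,1,10):
        p=p0+(np.array(tgt)-p0)*a
        f=lambda x:np.r_[(fk(x,O)[0]-p)*5,(fk(x,O)[1]-Rm)[:,[0,2]].ravel()]
        r=least_squares(f,np.clip(qq,lo+1e-3,hi-1e-3),bounds=(lo,hi));qq=r.x;print(round(a,1),p.round(2),"%.0e"%r.cost,qq.round(2))
d=Rm.T@(np.array([.17,-.7,.55])-p0);print("shift",d.round(3),"outward(-bx)",(Rm.T@np.array([.08,-.997,0])).round(3))
E
python3 path.py
```

```text
t 56.0 tcp [0.4512 0.3145 0.5174] grasp [0.44   0.442  0.4304] tx [ 0.997  0.082 -0.008] ty [ 0.04  -0.561 -0.827] tz [-0.073  0.824 -0.562] q [ 0.282 -0.086  1.829  0.995  1.314  1.544] F [0.3 0.9 0.4] op 0.0003
tcp of glue px
[0.17, -0.7, 0.55]
0.1 [0.42 0.21 0.52] 3e-26 [ 0.08 -0.23  1.94  0.98  1.5   1.46]
0.2 [0.39 0.11 0.52] 2e-25 [-0.16 -0.33  2.02  0.94  1.71  1.34]
0.3 [0.37 0.01 0.53] 4e-25 [-0.44 -0.38  2.04  0.87  1.94  1.19]
0.4 [ 0.34 -0.09  0.53] 6e-26 [-0.7  -0.35  2.02  0.76  2.12  0.99]
0.5 [ 0.31 -0.19  0.53] 4e-27 [-0.91 -0.25  1.94  0.61  2.25  0.77]
0.6 [ 0.28 -0.29  0.54] 7e-27 [-1.08 -0.12  1.82  0.45  2.32  0.56]
0.7 [ 0.25 -0.4   0.54] 2e-24 [-1.21  0.04  1.66  0.32  2.37  0.4 ]
0.8 [ 0.23 -0.5   0.54] 5e-22 [-1.31  0.21  1.46  0.22  2.42  0.28]
0.9 [ 0.2  -0.6   0.55] 3e-18 [-1.38  0.4   1.22  0.14  2.49  0.18]
1.0 [ 0.17 -0.7   0.55] 2e-21 [-1.44  0.62  0.91  0.07  2.58  0.1 ]
[0.17, -0.8, 0.45]
0.1 [0.42 0.2  0.51] 5e-25 [ 0.06 -0.23  1.96  0.98  1.5   1.43]
0.2 [0.39 0.09 0.5 ] 2e-24 [-0.21 -0.32  2.05  0.93  1.73  1.28]
0.3 [ 0.37 -0.02  0.5 ] 4e-24 [-0.5  -0.34  2.07  0.83  1.94  1.08]
0.4 [ 0.34 -0.13  0.49] 3e-25 [-0.77 -0.27  2.03  0.68  2.1   0.85]
0.5 [ 0.31 -0.24  0.48] 6e-26 [-0.98 -0.13  1.93  0.51  2.19  0.62]
0.6 [ 0.28 -0.35  0.48] 1e-24 [-1.14  0.04  1.78  0.37  2.23  0.44]
0.7 [ 0.25 -0.47  0.47] 3e-22 [-1.25  0.22  1.59  0.25  2.28  0.31]
0.8 [ 0.23 -0.58  0.46] 5e-19 [-1.34  0.42  1.35  0.17  2.33  0.21]
0.9 [ 0.2  -0.69  0.46] 1e-27 [-1.4   0.64  1.04  0.1   2.42  0.13]
1.0 [ 0.17 -0.8   0.45] 3e-23 [-1.45  0.93  0.61  0.05  2.58  0.07]
shift [-0.364  0.531 -0.834] outward(-bx) [-0.002  0.562 -0.827]
```

Call:
drive_tool:
  rows: [-1, -0.0152, 0.0221, -0.0348, 0, -1, -0.0152, 0.0221, -0.0348, 0, -1, -0.0152, 0.0221, -0.0348, 0, -1, -0.0152, 0.0221, -0.0348, 0, -1, -0.0152, 0.0221, -0.0348, 0, -1, -0.0152, 0.0221, -0.0348, 0, -1, -0.0152, 0.0221, -0.0348, 0, -1, -0.0152, 0.0221, -0.0348, 0]

```text
time_s: 56.75
tcp_pos: [0.3573, -0.0253, 0.5281]
tool_rot: [-0.468, 0.883, 0.037, -0.021]
force: [0.5, 0.8, -0.1]
opening: -0.0001
```

Call:
drive_tool:
  rows: [-1, -0.0152, 0.0221, -0.0348, 0, -1, -0.0152, 0.0221, -0.0348, 0, -1, -0.0152, 0.0221, -0.0348, 0, -1, -0.0152, 0.0221, -0.0348, 0, -1, -0.0152, 0.0221, -0.0348, 0, -1, -0.0152, 0.0221, -0.0348, 0, -1, -0.0152, 0.0221, -0.0348, 0, -1, -0.0152, 0.0221, -0.0348, 0]

```text
time_s: 57.55
tcp_pos: [0.2646, -0.3642, 0.538]
tool_rot: [-0.469, 0.882, 0.037, -0.02]
force: [0.4, 0.6, 0.0]
opening: -0.0
```

Call:
drive_tool:
  rows: [-1, -0.0152, 0.0221, -0.0348, 0, -1, -0.0152, 0.0221, -0.0348, 0, -1, -0.0152, 0.0221, -0.0348, 0, -1, -0.0152, 0.0221, -0.0348, 0, -1, -0.0152, 0.0221, -0.0348, 0, -1, -0.0152, 0.0221, -0.0348, 0, -1, -0.0152, 0.0221, -0.0348, 0, -1, -0.0152, 0.0221, -0.0348, 0]

```text
time_s: 58.35
tcp_pos: [0.172, -0.703, 0.5475]
tool_rot: [-0.469, 0.882, 0.038, -0.02]
force: [0.0, -0.3, 1.0]
opening: 0.0001
```

```bash
python3 -c "
from h import *
s,Rm=st();print((Rm.T@np.array([.08,-.997,0])).round(3))"
```

```text
t 58.4 tcp [ 0.172  -0.703   0.5475] grasp [ 0.161  -0.5752  0.461 ] tx [ 0.996  0.085 -0.   ] ty [ 0.047 -0.557 -0.829] tz [-0.071  0.826 -0.559] q [-1.435  0.633  0.9    0.078  2.585  0.095] F [ 0.  -0.3  1. ] op 0.0001
[-0.005  0.559 -0.829]
```

Call:
drive_tool:
  rows: [-1, 0, 0.028, -0.041, 0, -1, 0, 0.028, -0.041, 0, -1, 0, 0.028, -0.041, 0, -1, 0, 0.028, -0.041, 0, -1, 0, 0.028, -0.041, 0, -1, 0, 0.03, -0.04, 0, -1, 0, 0.03, -0.04, 0, -1, 0, 0.03, -0.04, 0]

```text
time_s: 59.15
tcp_pos: [0.1546, -0.8448, 0.4837]
tool_rot: [-0.416, 0.909, 0.033, -0.006]
force: [-0.1, 0.3, 0.0]
opening: -0.0002
```

Call:
drive_tool:
  rows: [-1, 0, 0.033, -0.037, 0, -1, 0, 0.033, -0.037, 0, -1, 0, 0.033, -0.037, 0, -1, 0, 0.035, -0.035, 0, -1, 0, 0.035, -0.035, 0, -1, 0, 0.037, -0.033, 0, -1, 0, 0.037, -0.033, 0, -1, 0, 0.037, -0.033, 0]

```text
time_s: 59.95
tcp_pos: [0.1172, -0.8604, 0.4339]
tool_rot: [-0.441, 0.897, 0.029, 0.003]
force: [1.3, 0.6, 0.4]
opening: 0.0001
```

```bash
python3 -c "
from h import *
s,Rm=st();print((Rm.T@np.array([.08,-.997,0])).round(3),'tilt',np.degrees(np.arccos(-Rm[2,2])))"
```

```text
t 60.0 tcp [ 0.1172 -0.8604  0.4339] grasp [ 0.1141 -0.738   0.3393] tx [0.998 0.049 0.031] ty [ 0.054 -0.61  -0.791] tz [-0.02   0.791 -0.611] q [-1.519  1.116  0.309  0.043  2.629  0.014] F [1.3 0.6 0.4] op 0.0001
[ 0.031  0.612 -0.79 ] tilt 52.32393771367284
```

Call:
drive_tool:
  rows: [-1, 0.001, -0.038, -0.031, 0, -1, 0.001, -0.038, -0.031, 0, -1, 0.001, -0.038, -0.031, 0, -1, 0.001, -0.038, -0.031, 0, -1, 0, -0.036, -0.034, 0, -1, 0, -0.036, -0.034, 0, -1, 0, -0.036, -0.034, 0, -1, 0, -0.036, -0.034, 0]

```text
time_s: 60.75
tcp_pos: [0.1081, -0.7739, 0.6984]
tool_rot: [-0.293, 0.956, 0.026, 0.012]
force: [0.4, 0.1, 0.3]
opening: -0.0001
```

```bash
python3 -c "
from h import *
s,Rm=st();print('up',Rm[2].round(3),'out',(Rm.T@np.array([.08,-.997,0])).round(3),'tilt',np.degrees(np.arccos(-Rm[2,2])))"
```

```text
t 60.8 tcp [ 0.1081 -0.7739  0.6984] grasp [ 0.1095 -0.6871  0.5703] tx [0.998 0.042 0.039] ty [ 0.056 -0.827 -0.559] tz [ 0.009  0.561 -0.828] q [-1.527  0.797  0.309  0.067  2.629  0.038] F [0.4 0.1 0.3] op -0.0001
up [ 0.039 -0.559 -0.828] out [ 0.038  0.829 -0.558] tilt 34.11066658646912
```

Call:
drive_tool:
  rows: [-1, 0, -0.027, -0.041, 0, -1, 0, -0.026, -0.042, 0, -1, 0, -0.024, -0.043, 0, -1, 0, -0.022, -0.044, 0, -1, 0, -0.02, -0.045, 0, -1, 0, -0.018, -0.046, 0, -1, 0, -0.016, -0.047, 0, -1, 0, -0.014, -0.048, 0]

```text
time_s: 61.55
tcp_pos: [0.0805, -0.6407, 0.892]
tool_rot: [-0.161, 0.986, 0.021, 0.025]
force: [0.2, -0.3, 0.6]
opening: 0.0001
```

```bash
python3 -c "
from h import *
s,Rm=st();print('up',Rm[2].round(3),'out',(Rm.T@np.array([.08,-.997,0])).round(3),'tilt',np.degrees(np.arccos(-Rm[2,2])))"
```

```text
t 61.5 tcp [ 0.0805 -0.6407  0.892 ] grasp [ 0.0871 -0.5914  0.7455] tx [0.998 0.033 0.056] ty [ 0.049 -0.947 -0.317] tz [ 0.043  0.319 -0.947] q [-1.564  0.527  0.309  0.092  2.629  0.037] F [ 0.2 -0.3  0.6] op 0.0001
up [ 0.056 -0.317 -0.947] out [ 0.047  0.948 -0.315] tilt 18.76721486979043
```

Call:
drive_tool:
  rows: [-1, 0, -0.014, -0.048, 0, -1, 0, -0.013, -0.048, 0, -1, 0, -0.012, -0.048, 0, -1, 0, -0.01, -0.049, 0, -1, 0, -0.008, -0.049, 0, -1, 0, -0.006, -0.049, 0, -1, 0, -0.004, -0.049, 0]

```text
time_s: 62.25
tcp_pos: [0.051, -0.5149, 1.0062]
tool_rot: [-0.062, 0.997, 0.017, 0.036]
force: [-1.2, -0.2, 0.1]
opening: -0.0002
```

```bash
python3 -c "
from h import *
s,Rm=st();print('tilt',np.degrees(np.arccos(-Rm[2,2])))
r=arm.get_image('top');f=r['frame'];g=cv2.cvtColor(f,cv2.COLOR_RGB2HSV).astype(int)
H=((g[:,:,2]<105)&(g[:,:,1]>70))
for row in range(188,232,2):
    xs=np.where(H[row,330:370])[0]+330
    print(row,(xs[0],xs[-1],len(xs)) if len(xs) else None, f[row,338:360:4].mean(1).astype(int).tolist())
print(pl(r,347,192,.04),pl(r,347,221,.05),'glue cap',pl(r,405,218,.15))
go([.36,-.3,.2])
"
```

```text
t 62.2 tcp [ 0.051  -0.5149  1.0062] grasp [ 0.0617 -0.4956  0.8531] tx [0.997 0.03  0.073] ty [ 0.038 -0.992 -0.122] tz [ 0.069  0.125 -0.99 ] q [-1.624  0.329  0.309  0.127  2.629  0.02 ] F [-1.2 -0.2  0.1] op -0.0002
tilt 8.192888609625399
188 None [158, 157, 157, 159, 155, 126]
190 None [158, 156, 160, 162, 155, 137]
192 None [117, 118, 86, 100, 126, 140]
194 None [91, 111, 81, 98, 126, 143]
196 (np.int64(344), np.int64(349), 6) [91, 133, 73, 93, 125, 144]
198 (np.int64(344), np.int64(349), 6) [104, 143, 75, 90, 140, 142]
200 (np.int64(344), np.int64(350), 7) [105, 141, 73, 84, 144, 141]
202 (np.int64(345), np.int64(350), 6) [104, 107, 74, 77, 139, 139]
204 (np.int64(345), np.int64(350), 6) [104, 105, 75, 75, 139, 141]
206 (np.int64(345), np.int64(350), 6) [107, 104, 76, 72, 141, 141]
208 (np.int64(345), np.int64(350), 6) [104, 103, 75, 76, 140, 138]
210 (np.int64(345), np.int64(350), 6) [103, 104, 73, 75, 137, 141]
212 (np.int64(345), np.int64(350), 6) [102, 106, 75, 75, 140, 112]
214 (np.int64(345), np.int64(351), 7) [107, 104, 76, 78, 118, 104]
216 (np.int64(346), np.int64(351), 6) [104, 102, 74, 77, 104, 107]
218 (np.int64(346), np.int64(351), 6) [102, 102, 73, 76, 104, 105]
220 None [137, 138, 83, 88, 101, 105]
222 None [138, 134, 124, 126, 138, 104]
224 None [138, 141, 138, 139, 136, 134]
226 None [141, 139, 140, 139, 139, 141]
228 None [138, 138, 142, 140, 141, 143]
230 None [140, 140, 139, 138, 143, 142]
[ 0.4951244  -0.30959095  0.04      ] [ 0.39622857 -0.30653627  0.05      ] glue cap [ 0.40287925 -0.47242622  0.15      ]
t 62.3 tcp [ 0.0508 -0.511   1.0091] grasp [ 0.0614 -0.4925  0.8559] tx [0.997 0.029 0.073] ty [ 0.038 -0.992 -0.117] tz [ 0.069  0.12  -0.99 ] q [-1.624  0.324  0.308  0.127  2.63   0.02 ] F [1.  1.6 0.5] op 0.0002
shift [ 0.2557 -0.1028  0.6932]
```

Call:
drive_tool:
  rows: [-1, 0.016, -0.006, 0.0433, 0, -1, 0.016, -0.006, 0.0433, 0, -1, 0.016, -0.006, 0.0433, 0, -1, 0.016, -0.006, 0.0433, 0, -1, 0.016, -0.006, 0.0433, 0, -1, 0.016, -0.006, 0.0433, 0, -1, 0.016, -0.006, 0.0433, 0, -1, 0.016, -0.006, 0.0433, 0]

```text
time_s: 63.1
tcp_pos: [0.1973, -0.4241, 0.6865]
tool_rot: [-0.063, 0.997, 0.017, 0.036]
force: [0.2, -0.7, 0.2]
opening: 0.0001
```

Call:
drive_tool:
  rows: [-1, 0.016, -0.006, 0.0433, 0, -1, 0.016, -0.006, 0.0433, 0, -1, 0.016, -0.006, 0.0433, 0, -1, 0.016, -0.006, 0.0433, 0, -1, 0.016, -0.006, 0.0433, 0, -1, 0.016, -0.006, 0.0433, 0, -1, 0.016, -0.006, 0.0433, 0, -1, 0.016, -0.006, 0.0433, 0]

```text
time_s: 63.9
tcp_pos: [0.3468, -0.3287, 0.3595]
tool_rot: [-0.063, 0.997, 0.017, 0.036]
force: [-0.1, 0.1, -0.8]
opening: -0.0001
```

```bash
python3 -c "
from h import *
go([.358,-.308,.03])
s,Rm=st();print('tool comps of world x',Rm[0].round(3),'up',Rm[2].round(3))
r=arm.get_image('wrist');f=r['frame'];g=cv2.cvtColor(f,cv2.COLOR_RGB2HSV)
for p in [(.397,-.311,.03),(.397,-.311,.054),(.495,-.3096,.054)]: print(px(r,p))
"
```

```text
t 63.9 tcp [ 0.3468 -0.3287  0.3595] grasp [ 0.3575 -0.309   0.2064] tx [0.997 0.029 0.074] ty [ 0.038 -0.991 -0.125] tz [ 0.069  0.127 -0.989] q [-0.942 -0.043  1.985  0.137  1.265  0.549] F [-0.1  0.1 -0.8] op -0.0001
shift [-0.0125  0.021   0.1747]
t 63.9 tcp [ 0.3468 -0.3287  0.3595] grasp [ 0.3575 -0.309   0.2064] tx [0.997 0.029 0.074] ty [ 0.038 -0.991 -0.125] tz [ 0.069  0.127 -0.989] q [-0.942 -0.043  1.985  0.137  1.265  0.549] F [-0.1  0.1 -0.8] op -0.0001
tool comps of world x [0.997 0.038 0.069] up [ 0.074 -0.125 -0.989]
(np.float64(281.3000126612275), np.float64(148.84671570430626))
(np.float64(280.2024023104306), np.float64(151.77842010559334))
(np.float64(285.0625059861551), np.float64(42.382199040696975))
```

Call:
drive_tool:
  rows: [-1, -0.003, 0.005, 0.0437, 0, -1, -0.003, 0.005, 0.0437, 0, -1, -0.003, 0.005, 0.0437, 0, -1, -0.003, 0.005, 0.0437, 0, -1, 0, 0, 0, 0]

```text
time_s: 64.45
tcp_pos: [0.3445, -0.3241, 0.1788]
tool_rot: [-0.07, 0.997, 0.016, 0.031]
force: [-0.4, 0.9, -0.6]
opening: 0.0001
```

Call:
drive_tool:
  rows: [-1, 0.01, 0, 0.001, 0, -1, 0.01, 0, 0.001, 0, -1, 0.008, 0, 0.001, 0, -1, 0.008, 0, 0, 0, -1, 0.008, 0, 0.001, 0, -1, 0, 0, 0, 0]

```text
time_s: 65.05
tcp_pos: [0.3877, -0.3239, 0.1834]
tool_rot: [-0.067, 0.997, 0.021, 0.027]
force: [-21.1, -0.3, 7.7]
opening: -0.0002
```

```bash
cat > sc.py <<'E'
from h import *
st();r=arm.get_image('wrist');f=r['frame'];g=cv2.cvtColor(f,cv2.COLOR_RGB2HSV)
m=((g[:,:,2]<150)&(g[:,:,1]>120)&((g[:,:,0]<20))).astype(np.uint8)*255
n,l,s,c=cv2.connectedComponentsWithStats(m)
for i in range(1,n):
    if s[i,4]>150: print('brown',s[i].tolist())
m=((g[:,:,1]<25)&(f.min(2)>120)).astype(np.uint8)
t=arm.get_image('top');F=t['frame'];G=cv2.cvtColor(F,cv2.COLOR_RGB2HSV)
for row in range(172,226,2): print(row,' '.join('%3d,%2d'%(F[row,c].mean(),G[row,c,1]) for c in range(338,360,3)))
E
python3 sc.py
```

```text
t 65.0 tcp [ 0.3877 -0.3239  0.1834] grasp [ 0.3956 -0.3032  0.0303] tx [0.998 0.038 0.057] ty [ 0.045 -0.99  -0.132] tz [ 0.051  0.134 -0.99 ] q [-0.868  0.292  2.006  0.159  0.92   0.56 ] F [-21.1  -0.3   7.7] op -0.0002
brown [242, 59, 59, 175, 8724]
172 168,79 166, 6 127, 8 132, 4  90,34 164,76 170,76 168,75
174 170,80 167, 8 124, 4 128, 6  99,53 164,75 172,73 167,77
176 139, 5 167, 8 122, 4 125, 6  98,43 130,82 153,79 158,80
178 151, 8 166, 5 166, 6 171, 4 157, 6 146, 5  79,75 116, 2
180 148, 8 164, 6 165, 8 169, 7 164, 6 154, 7 135, 9 133, 8
182 164, 6 164, 6 164, 6 167, 5 166, 6 163, 6 133, 9 132, 8
184 163, 8 163, 6 164, 5 166, 5 165, 6 167, 6 130, 8 135, 7
186 165, 6 163, 5 164, 6 166, 6 166, 6 165, 6 133, 6 134, 8
188 163, 6 163, 6 162, 6 168, 5 166, 8 165, 6 134, 8 131, 8
190 166, 6 154, 7 136, 4 138, 6 151, 7 152, 7 151,10 146, 7
192  91, 0 120, 8  91, 6  91, 8 131, 8 133, 8 150, 7 151, 5
194  93, 0 139, 7  80,77  75,88 133, 4 135, 7 148, 7 146, 9
196  91,11 147,12  77,95  76,97 145, 3 146,10 152,12 150, 8
198 110, 5 127,12  75,102  77,89 148, 5 150, 7 147, 5 149, 7
200 109, 7 115,11  76,97  76,93 126, 2 151,10 148, 7 149,10
202 110, 9 112, 9  77,95  77,96 146, 5 146, 9 148, 7 146, 9
204 109, 9 110,14  75,103  75,94 144, 7 145, 9 151, 5 149,10
206 108, 7 110,11  74,98  77,86 144, 5 148, 8 144,12 152,10
208 106,12 108,11  75,95  74,95 140, 7 149, 8 149, 8  50, 5
210 108,12 111, 5  77,96  76,98 146, 7 153, 8  80,12  56, 0
212 105,10 109,11  76,96  75,96  99, 3  50,15  56,40  67,81
214 107,12 107,14  73,97  63,90  50,20  62,63  68,68  65,65
216 107, 7 108, 7  77,96  50,10  54,42  61,72  60,76  60,64
218  89, 3  83, 3  63,47  53, 9  56,84  60,76  60,76  54,76
220  85, 9  49,10  50,10  57,74  60,66  59,80  59,74  89,103
222  82, 9  76,19  54,22  62,68  63,70  62,71  76,99  89,105
224  76,10  59, 4  60,76  58,68  59,77  57,79  91,102  90,101
```

Call:
drive_tool:
  rows: [-1, -0.012, 0, -0.001, 0, -1, 0.003, -0.006, -0.0445, 0, 1, 0.002, -0.004, -0.03, 0, 1, 0.035, 0.0015, 0.002, 0, 1, 0.03, 0.001, 0.002, 0, 1, 0, 0, 0, 0]
  grip_force: 25

```text
time_s: 65.75
tcp_pos: [0.4478, -0.3265, 0.2637]
tool_rot: [-0.06, 0.997, 0.018, 0.039]
force: [0.6, -0.1, -0.3]
opening: 0.0584
```

```bash
python3 -c "
from h import *
r=arm.get_image('wrist');f=r['frame'];g=cv2.cvtColor(f,cv2.COLOR_RGB2HSV)
m=((g[:,:,2]<150)&(g[:,:,1]>120)&(g[:,:,0]<15)).astype(np.uint8)*255;m[:,:150]=0;m[:,400:]=0
n,l,s,c=cv2.connectedComponentsWithStats(m);i=1+np.argmax(s[1:,4]);print(s[i])
M=np.array(r['cam_to_world'])
for row in range(s[i,1]+4,s[i,1]+s[i,3]-3,12):
    xs=np.where(l[row]==i)[0];w=xs[-1]-xs[0]+1;Z=r['fx']*.024/w;u=(xs[0]+xs[-1])/2;p=M[:3,:3]@np.array([(u-r['cx'])/r['fx']*Z,(row-r['cy'])/r['fy']*Z,Z])+M[:3,3];print(row,xs[0],xs[-1],p.round(4), pl(r,u,row,.03).round(4))
go([.45,-.306,.026])
"
```

```text
[ 253  179   31   90 2602]
183 253 283 [ 0.4839 -0.3047  0.0251] [ 0.485 -0.305  0.03 ]
195 253 283 [ 0.4749 -0.3053  0.0274] [ 0.4756 -0.3055  0.03  ]
207 254 283 [ 0.4636 -0.3059  0.0227] [ 0.466  -0.3064  0.03  ]
219 255 283 [ 0.4515 -0.3065  0.0176] [ 0.4562 -0.3073  0.03  ]
231 255 283 [ 0.4419 -0.3072  0.0201] [ 0.4462 -0.3078  0.03  ]
243 256 283 [ 0.4287 -0.3079  0.0147] [ 0.4359 -0.3087  0.03  ]
255 257 283 [ 0.4144 -0.3086  0.009 ] [ 0.4255 -0.3097  0.03  ]
t 65.8 tcp [ 0.4462 -0.326   0.2625] grasp [ 0.4574 -0.3069  0.1094] tx [0.997 0.032 0.077] ty [ 0.041 -0.992 -0.121] tz [ 0.073  0.124 -0.99 ] q [-0.791  0.238  1.883  0.159  1.064  0.662] F [-1.3  0.1 -0.5] op 0.065
shift [-0.0138  0.009   0.0821]
```

Call:
drive_tool:
  rows: [1, 0.006, 0.005, 0.02, 0, 1, 0.003, 0.003, 0.03, 0, 1, 0.002, 0.002, 0.033, 0, 1, 0, 0, 0, 0, -1, 0, 0, 0, 0, -1, 0, 0, 0, 0, -1, 0, 0, 0, 0, -1, 0, 0, 0, 0]
  grip_force: 25

```text
time_s: 66.6
tcp_pos: [0.4617, -0.3255, 0.1795]
tool_rot: [-0.062, 0.997, 0.017, 0.037]
force: [0.0, 0.2, 1.2]
opening: 0.0282
```

Call:
drive_tool:
  rows: [-1, 0, 0, 0, 0, -1, 0, -0.001, -0.006, 0, -1, 0, -0.001, -0.006, 0, -1, 0, -0.001, -0.005, 0, -1, 0, 0, 0, 0]

```text
time_s: 67.1
tcp_pos: [0.4598, -0.3241, 0.1955]
tool_rot: [-0.063, 0.997, 0.017, 0.036]
force: [-0.5, 0.1, -1.4]
opening: 0.0234
```

```bash
cat > hd.py <<'E'
from h import *
st();r=arm.get_image('wrist');f=r['frame'].astype(int);M=np.array(r['cam_to_world']);g=cv2.cvtColor(r['frame'],cv2.COLOR_RGB2HSV)
for row in range(100,200,6): print(row,' '.join('%3d,%3d'%(f[row,c].mean(),g[row,c,1]) for c in range(190,340,10)))
for v in (120,140,150,160,170): print(v,pl(r,265,v,.044).round(4))
E
python3 hd.py
```

```text
t 67.1 tcp [ 0.4598 -0.3241  0.1955] grasp [ 0.4705 -0.3046  0.0424] tx [0.997 0.029 0.073] ty [ 0.038 -0.992 -0.124] tz [ 0.069  0.126 -0.99 ] q [-0.771  0.363  1.877  0.172  0.948  0.662] F [-0.5  0.1 -1.4] op 0.0234
100 141,  4 131, 26 152, 10 175,  7 174,  7 175,  9 111, 11 115, 11 115, 11 117,  6 115,  9 171,123 166,122 162,123 169,123
106 141, 11 153,  8 151, 10 175, 10 173,  9 176,  9 165, 11 112,  9 114,  9 117,  9 114,  7 170,123 164,122 161,124 170,122
112 124, 10 153, 10 149,  8 175,  9 173, 10 175,  7 169, 10 172, 12 169,  9 172, 10 153,  7 113,  7 103, 12  98, 84 125,124
118 113, 11 153,  8 150,  8 175, 10 171, 10 177,  7 170,  9 172,  7 175,  6 178,  8 175,  7 156, 11 153, 10 157, 10 113, 13
124 107,  9 156,  8 169,  7 173,  9 173,  9 174,  9 170,  9 171,  7 174,  7 178,  8 174, 10 155,  6 156,  5 156, 10 119, 13
130  93, 11 173, 10 169,  7 174,  9 171,  9 176,  9 171, 10 170,  7 173,  7 177,  9 173, 10 174,  9 155,  8 154,  8 117, 15
136  82,  9 174,  9 169,  9 174,  7 171,  7 174,  9 168,  9 171,  6 174,  9 176, 10 172,  9 174,  9 155,  8 152, 12 120, 10
142  73, 13 1
[... 676 characters left out ...]
71,  7 174,  6 168,  9 173, 10 172,  7 171, 10 118, 11
178  91, 19 168,  9 169,  9 174,  7 169, 10 173, 10 166, 11 168,  9 173,  9 171,  6 169, 10 171,  7 174,  7 169, 12 135, 13
184  92, 16 168,  9 169,  9 173,  9 169,  7 173,  9 165,  9 167,  9 171,  6 171,  6 167,  9 171,  9 173,  9 169,  9 144, 15
190  95, 13 168,  8 168,  8 172,  7 169,  9 172,  9 165,  8 168,  9 171,  7 170,  9 168,  9 170, 10 173,  7 162,  9 143, 12
196  93, 11 167,  9 169,  7 173,  7 168,  9 173,  9 164,  9 168,  8 170,  9 169,  9 166,  6 169,  9 174,  9 159,  8 141,  9
120 [ 0.5438 -0.3055  0.044 ]
140 [ 0.5352 -0.3059  0.044 ]
150 [ 0.5308 -0.3061  0.044 ]
160 [ 0.5263 -0.3063  0.044 ]
170 [ 0.5217 -0.3065  0.044 ]
```

```bash
cat > bl.py <<'E'
from h import *
r=arm.get_image('wrist');M=np.array(r['cam_to_world']);G=cv2.GaussianBlur(r['frame'],(5,3),0).astype(float).mean(2)
for row in range(125,225,10):
    d=np.gradient(G[row]);L=175+np.argmax(d[175:215]);Rr=300+np.argmin(d[300:345]);w=Rr-L;Z=r['fx']*.06/w
    p=M[:3,:3]@np.array([((L+Rr)/2-r['cx'])/r['fx']*Z,(row-r['cy'])/r['fy']*Z,Z])+M[:3,3];print(row,L,Rr,p.round(4))
E
python3 bl.py
```

```text
125 190 326 [ 0.5415 -0.3023  0.0425]
135 191 325 [ 0.5371 -0.3024  0.0417]
145 192 324 [ 0.5325 -0.3025  0.0409]
155 192 324 [ 0.5281 -0.3028  0.042 ]
165 193 323 [ 0.5234 -0.3029  0.0412]
175 194 322 [ 0.5185 -0.303   0.0404]
185 194 321 [ 0.5137 -0.3029  0.0406]
195 195 321 [ 0.5089 -0.3034  0.0407]
205 196 320 [ 0.5036 -0.3035  0.0399]
215 207 339 [ 0.5021 -0.3114  0.0481]
```

Call:
drive_tool:
  rows: [-1, 0, 0, -0.004, 0, -1, 0.005, 0, 0, 0, -1, 0.005, 0, 0, 0, -1, 0, 0, 0, 0]

```text
time_s: 67.6
tcp_pos: [0.4702, -0.3239, 0.1993]
tool_rot: [-0.063, 0.997, 0.017, 0.036]
force: [1.3, 0.0, -3.7]
opening: 0.0233
```

```bash
python3 bl.py; python3 -c "
from h import *;st()"
```

```text
125 191 308 [ 0.5508 -0.295   0.0264]
135 192 337 [ 0.5483 -0.3058  0.0551]
145 192 323 [ 0.5428 -0.3017  0.044 ]
155 193 322 [ 0.5381 -0.3018  0.0431]
165 194 322 [ 0.5334 -0.3022  0.0433]
175 194 321 [ 0.5286 -0.3022  0.0435]
185 195 321 [ 0.5238 -0.3026  0.0436]
195 195 320 [ 0.5189 -0.3026  0.0438]
205 196 319 [ 0.5136 -0.3027  0.0429]
215 186 330 [ 0.516  -0.3054  0.063 ]
t 67.7 tcp [ 0.4701 -0.3239  0.1993] grasp [ 0.4809 -0.3042  0.0462] tx [0.997 0.029 0.074] ty [ 0.039 -0.991 -0.125] tz [ 0.07   0.128 -0.989] q [-0.759  0.371  1.857  0.172  0.959  0.675] F [ 1.8  0.7 -3.2] op 0.0237
```

Call:
drive_tool:
  rows: [-1, 0.008, 0, 0.0006, 0, -1, 0.008, 0, 0.0006, 0, -1, 0.008, 0, 0.0006, 0, -1, 0.004, 0, 0, 0, -1, 0, 0, 0, 0]

```text
time_s: 68.15
tcp_pos: [0.4986, -0.3231, 0.2]
tool_rot: [-0.063, 0.997, 0.017, 0.036]
force: [0.6, 0.2, -2.7]
opening: 0.0233
```

Call:
drive_tool:
  rows: [-1, 0.003, 0, 0, 0, -1, 0.003, 0, 0, 0, -1, 0, 0, 0, 0]

```text
time_s: 68.45
tcp_pos: [0.5015, -0.3227, 0.1994]
tool_rot: [-0.065, 0.997, 0.017, 0.032]
force: [-10.3, -0.1, 1.8]
opening: 0.0234
```

```bash
python3 sc.py | head -22
```

```text
t 68.5 tcp [ 0.5015 -0.3227  0.1994] grasp [ 0.5111 -0.3026  0.0463] tx [0.997 0.03  0.066] ty [ 0.038 -0.991 -0.128] tz [ 0.062  0.13  -0.99 ] q [-0.72   0.415  1.793  0.167  0.98   0.72 ] F [-10.3  -0.1   1.8] op 0.0234
brown [205, 0, 117, 187, 2306]
brown [232, 240, 52, 103, 4827]
172 172,77 175, 6 137, 7 123, 4  90,39 172,76  53,18  69,71
174 173,79 175, 6 139, 5 127, 6 100,60  94,76  65,66  65,85
176 147, 3 174, 4 134, 8 125, 2  67,11  60,84  64,77  64,77
178 161, 5 179, 7 170, 7 131, 4  62,47  65,73  62,82  72,98
180 126, 8  87, 6 101, 5  55,18  63,75  65,80  66,77  91,109
182 138, 9 117, 0  60,35  64,77  64,75  62,83  75,92  93,102
184  67, 8  68, 4  57,22  62,88  62,76  61,78  93,105  92,108
186  90, 3  89, 3  56,75  60,85  64,77  82,101  93,105  92,102
188  74, 0  69, 4  62,83  60,85  64,75  92,108  93,107  65,89
190  48,20  61,67  63,76  62,79  82,104  94,103  88,105  53,88
192 154,10  62,77  61,84  58,84  97,103  89,107  65,81  58,79
194  89,32  60,83  60,73  99,96 100,100  91,104  80,92  60,79
196  59,83  62,79  78,95 101,100 103,99  81,100  87,111  70,52
198  61,84  61,83  94,101  96,100  85,102  80,102  89,106  87,106
200  58,75  82,104  89,104  71,75  59,55  76,106  88,102  87,109
202  73,91  81,98  52,23  51,10  75, 7  60,12  77,72  87,109
204  67,97  69,93  66,76  64,77  77,16  55, 5  65, 4  75,65
206  60,87  63,94  67,89  67,96  76,103  76,101  51,14  63, 4
208  64,83  62,91  69,96  76,97  81,98  85,108  83,96  66, 8
```

Call:
drive_tool:
  rows: [-1, -0.002, 0, 0.003, 0, -1, 0, 0, 0.002, 0, 0, 0, 0, 0, 0, 1, 0, 0, 0, 0, 1, 0, 0, 0, 0, 1, 0, 0, 0, 0, 1, 0, 0, -0.02, 0, 1, 0, 0, -0.03, 0]

```text
time_s: 69.35
tcp_pos: [0.4976, -0.3276, 0.2425]
tool_rot: [-0.065, 0.997, 0.017, 0.034]
force: [0.6, -0.3, -0.2]
opening: 0.0855
```

Call:
drive_tool:
  rows: [1, 0, 0, -0.04, 0, 1, 0, 0, -0.05, 0, 1, -0.02, 0.02, -0.04, 0, 1, -0.03, 0.03, -0.02, 0, 1, -0.04, 0.03, 0, 0, 1, -0.04, 0.03, 0, 0, 1, -0.04, 0.03, 0, 0, 1, 0, 0, 0, 0]

```text
time_s: 70.15
tcp_pos: [0.3197, -0.4947, 0.3621]
tool_rot: [-0.063, 0.997, 0.014, 0.035]
force: [0.6, 0.8, 0.2]
opening: 0.0852
```

```bash
python3 -c "
from m2 import *
st();panels();r=arm.get_image('top');F=r['frame'];G=cv2.cvtColor(F,cv2.COLOR_RGB2HSV)
for row in range(150,214,2): print(row,' '.join('%3d,%2d'%(F[row,c].mean(),G[row,c,1]) for c in range(335,360,3)))
print(px(r,[.625,-.303,.04]),px(r,[.540,-.299,.042]),px(r,[.445,-.295,.054]))
w=arm.get_image('wrist');f=w['frame'];g=cv2.cvtColor(f,cv2.COLOR_RGB2HSV)
a=cv2.imread('pics/top0.png')[:,:,::-1].astype(int);d=np.abs(F.astype(int)-a).max(2)
for n,(u,v) in dict(hoop=(285,122),mug=(330,125),glue=(403,217),mallet=(398,165),basket=(130,163)).items(): print(n,(d[v-22:v+22,u-22:u+22]>45).sum())
"
```

```text
t 70.2 tcp [ 0.3197 -0.4947  0.3621] grasp [ 0.3301 -0.4752  0.209 ] tx [0.997 0.023 0.071] ty [ 0.031 -0.992 -0.124] tz [ 0.067  0.126 -0.99 ] q [-1.142  0.201  1.718  0.118  1.312  0.367] F [0.6 0.8 0.2] op 0.0852
panel c [460.4 184.3] size [ 92.1 120. ] ang 5.9 mean [459.7 184.2] board [ -5.2 120.5] std 17.5
panel c [575.5 196.5] size [ 93.5 120.2] ang 6.8 mean [575.3 196.4] board [-1.   4.3] std 17.4
150 168,78 166,70 148,54 154,44 136,16 152,10 163,62 158,44 148,31
152 165,76 159,76 159,77 163,75 118,78 122,78 161,76 165,76 163,75
154 166,74 157,75 118,81 114,83 100,73 105,66 160,78 165,77 162,76
156 165,76 158,75 162, 8 125,10 122, 8 118, 4 162,76 165,77 162,76
158 166,75 158,79 163, 5 125, 6 127, 6 118, 4 163,76 166,76 162,76
160 167,74 158,76 166, 9 124, 4 127, 6 119, 4 162,75 167,74 168,71
162 166,74 160,78 166, 8 123, 6 128, 6 113,13 160,75 167,75 167,73
164 167,75 163,79 168, 8 124, 4 128, 4 109,22 162,76 166,75 165,76
166 165,76 168,75 168, 7 127, 6 128, 6 103,30 160,78 167,74 166,75
168 165,76 167,77 169, 6 125, 4 128, 2 103,32 163,74 168,77 167,74
170 168,76 167,76 171,
[... 982 characters left out ...]

200 142, 9 144,10 151,10  78,89  78,88 131, 6 149, 8 145, 9 148, 7
202 140, 9 145,10 149,10  79,87  78,81 126, 4 145, 9 147, 9 145, 9
204 137,11 144,10 144,14  75,94  80,81 108, 7 145, 9 148, 7 143, 9
206 135, 9 145, 9 144,10  74,98  75,92 105,14 147, 8 141, 7 144,12
208 143,10 144, 9 144,12 122,10 125,12 129,10 148, 8 144,10 144, 7
210 145,10 142,12 145, 9 129,10 128,12 130,10 145,10 144,12 148,10
212 143,10 142,11 143,12 126,12 130,10 130,13 147,12 148,10 109,11
(np.float64(344.54042758224455), np.float64(154.30661794436776)) (np.float64(343.7981328192705), np.float64(178.8311450807056)) (np.float64(343.55700309787335), np.float64(206.4288148623246))
hoop 0
mug 0
glue 48
mallet 0
basket 0
```

```bash
python3 -c "
from cell import arm
print(arm.finish_job())"
```

```text
the job is handed in; nothing more can be done
None
```

The job is handed in at about 70 s of the 210 s. By my last checks the scraper is fully home in the block's slot and both panels (only two were on the board) lie woven side up.

**Scraper:** I first put it in early on. It was later knocked about 45 mm back out, so I pushed it home again near the end. A first push on the handle's end jammed at about 21 N because the handle was drooping. I then gripped and levelled the scraper and pushed it in until it stopped at about 10 N. The last top view put the tip and handle end within about 1 pixel (3 mm) of the fully home position.

**Panels:** I slid each one about 40 mm over the board's free edge, gripped it, rolled it 180° and laid it back. While I was lining up the grip, a finger pushed one panel about 18 mm back inward, and I re-approached lower.
- The last picture showed both woven sides up.
- The final readings put the centres at (−5, 120) mm and (−1, 4) mm in the board's frame, with about 20 mm between them.

**Tilting the tool:** The move command has no tilt. I got the tool to 56° by driving the arm against its reach limits, and brought it back the same way to about 8° before the final scraper push.

**Other checks:**
- One wrist-force spike of about 71 N came as the arm hit its reach limit in free air, with no sign of contact.
- In the top view the hoop, mug, mallet and basket showed no change from the start.
- The glue bottle's patch differed by 48 pixels. I took that to be the arm's shadow and did not check it further. The arm was near the bottle at the end, but no force showed.

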